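# Sweep the spacer rings through the gate of the counting tray

### The arm

A 6-joint arm with a two-finger parallel gripper is mounted at the origin on the work surface. World frame = base frame: x ahead of the robot, y to its left, z up, the work surface at z = 0. Lengths are in mm, angles in rad, forces in N, time in s.
With the tool pointing down it reaches from about 350 to 875 mm from the base axis. Payload 4.2 kg.
Tool frame: the origin (TCP) lies at the very end of the fingers, on their centre line; the grasp point (between the pads) lies 19 mm behind it; z points along the fingers, y is the direction in which the jaws open and shut (so a half turn about z gives the same grasp; the last joint's range is limited). The gripper opens to 85 mm and grips with 20 to 120 N. Pads are 22 mm wide; open, the fingers measure 114 mm over their backs; the gripper's body (76 mm by 85 mm) begins 54 mm behind the grasp point. The pads swing forward as they close: fully open they stand 13 mm farther back than shut.
Start: joints at [1.514, 0.385, 0.008, 0, -1.194, -0.259], TCP at [194.078, 594.082, 231.312] pointing down, gripper open.
Joint ranges: [-3.14, 3.14], [-1.21, 2.06], [-1.07, 1.41], [-3.16, 2.05], [-2.99, -0.16], [-3.1, 3.1]. Speed limits (rad/s): [2.79, 2.79, 3.14, 3.14, 3.14, 3.14].

### API

Orientations are given as a unit quaternion [x, y, z, w].
In Python, from bench import arm gives the robot as it stands.
- The arm moves only by the tool apply_moves, never from a script. Its argument "plan" is one flat list of numbers, 5 for each row, row after row: the gripper's target within -1 to 1 (shut at 1, half-way at 0, fully open at -1), then the shift along the world's x, y, z in m, then the turn about the world's z in degrees. A call has 1 to 8 rows; each row is the pose to reach, as a shift and turn from the pose commanded when the call began; what a row does not reach only later rows make up. A row lasts 1/12 s, in which the tool goes at most 41.7 mm and 7.16 degrees, less where a joint would pass 70% of its speed; a pose out of reach is approached as far as the arm can. A call with a gripper value outside its range is refused whole. The fingers move at their own pace and stop on an object; the grip force is fixed at half the most. Time passes only in rows, so rows that repeat a pose let the fingers close. It gives the time, the measured TCP pose, the force and the opening at its end, in the units of the state.
- arm.read_state(): the state, without advancing time (a new reading comes with each control period).
- arm.get_image(name): name is "scene" or "top"; returns a dict with "color" (480x640x3 uint8, red, green, blue), "range_z" (480x640 float32, mm along the optical axis (not along the pixel's ray), 0 where there is no reading), "camera_matrix" (3x3 intrinsics, pixels), "camera_from_world" (4x4, takes a point from world to camera coordinates). Camera axes: x right, y down, z forward; pixel columns grow to the right and rows downward; lengths in mm; the calibration is good to about 2 mm. A picture is of the moment at which its call begins.
- arm.job_done(): hands the job in, once; it reports no verdict.
The state is a dict: "clock": time; "joints": joint angles; "joint_vel": joint speeds; "joint_efforts": joint torques, N m; "position": TCP position; "ee_rot": TCP orientation; "contact_force": force on the tool from outside, world axes, zero at the start; "wrist_torque": the same for the moment, N m; "gripper_width": finger opening in mm.
Only numpy, scipy, OpenCV 4.12 (cv2) and the standard library are available. Lean on these libraries where they do the work, as an engineer would, in place of code of your own. Each camera call takes 0.05 s, during which the arm holds its last target.

### The job

With the fingertips, sweep the three loose dark steel rings across the white counting tray and out through its narrow gate, one at a time, so that each drops into the slot behind the gate before the next one follows. Only push them along the plate: do not pick them up or tip them on edge. Leave the hex nut and the brass weight standing where they are on the tray, and finish with all three rings lying in the slot.

Things in the scene. Friction and masses are not known exactly. Their poses are not given: they have to be found in the camera images.
- tray: Counting tray, fixed to the bench, white plate with aluminium rims; place and yaw vary. Origin at bench height; x across, y along the sweep to the gate, z up. Numbers in mm in this frame, here and below. Flat plate at z = 56, x -125..125, y -165..70, ending in a sharp drop (ledge) at y = 70. Rims 6 thick, 12 high (top z = 68): inner faces at x = -125 and 125 and y = -165.
- gate (a point): Middle of the gate, on the ledge at plate height, (0, 70, 56) in the tray's frame, tray's axes. Two straight cheeks, 12 high, at 45 degrees form a funnel: inner faces from (-125, -30) to (-25, 70) and from (125, -30) to (25, 70). The gate is the 50 mm opening between their ends. A ring drops into the slot once its centre is pushed past the ledge.
- slot (a point): Middle of the floor of the slot, (0, 110, 6) in the tray's frame: an open-topped pit right behind the ledge, inner faces x = -26..26, y = 70..150, floor z = 6, walls up to z = 68.
- ring0: Flat dark steel spacer ring lying on the plate, outer diameter 36, hole 14, 8 thick (mm), about 50 g, slides. Origin at the centre of its underside, z its axis. All three rings are alike; one starts near the tray's middle line (|x| up to 15), one to each side (|x| 50 to 70), y from -60 to -10 in the tray's frame.
- ring1: Second ring, same as ring0.
- ring2: Third ring, same as ring0.
- hex_nut: Steel hex nut standing on the plate, 30 across flats, 22 high (mm), origin at the centre of its underside. It stands in the rear of the tray (y about -145 to -135 mm), left or right of the middle (|x| 25 to 45 mm). To be left alone.
- weight: Brass calibration weight with a knob, 28 diameter, 43 high (mm), origin at the centre of its underside, on the other side of the rear of the tray. To be left alone.

How it is judged:
By the outcome, as a careful person would: the job done as asked, in the order asked, and still so for the second after the job is handed in, with the robot touching nothing.
It also fails if it takes over 64 s, if anything falls off the work surface, if the arm or the gripper's body presses on something with over 40 N, if the wrist force passes 120 N, or if a joint passes its speed limit or range.

## Working session

There is one attempt and no reset: what is moved stays moved. The work goes in short steps, Python scripts to look and compute and a tool call to move; the robot and the scene stay as the last step left them, time stands still between calls to the robot, and variables do not carry over. Pictures are saved under pics/ and viewed, and the job is handed in when it is done.

Besides the shell and the picture viewer there is one more tool, called after ">>>" by a JSON object that holds its "name" and its "arguments", one argument or row to a line. apply_moves: Moves the arm, as the interface text tells. Its arguments: {"type":"object","properties":{"plan":{"type":"array","items":{"type":"number"}}},"required":["plan"]}

```bash
mkdir -p pics; ls; python3 - <<'E'
from bench import arm
import cv2
s=arm.read_state()
print({k:s[k] for k in ("clock","position","ee_rot","gripper_width","contact_force")})
for n in("scene","top"):
    d=arm.get_image(n)
    cv2.imwrite(f"pics/{n}0.png",d["color"][:,:,::-1])
    print(n,d["camera_matrix"].round(1).tolist(),d["camera_from_world"].round(3).tolist())
E
```

```text
pics
{'clock': 0.0, 'position': array([193.92403739, 593.54037244, 230.22471225]), 'ee_rot': array([ 9.87543409e-01, -1.57343011e-01, -1.14953880e-04,  1.08630764e-03]), 'gripper_width': 85.35768463771706, 'contact_force': array([-0.10631595,  0.00301194, -0.5762689 ])}
scene [[558.9, 0.0, 319.3], [0.0, 558.9, 235.2], [0.0, 0.0, 1.0]] [[0.839, 0.544, -0.004, -491.071], [0.465, -0.721, -0.514, -257.125], [-0.282, 0.429, -0.858, 1012.642], [0.0, 0.0, 0.0, 1.0]]
top [[536.7, 0.0, 315.8], [0.0, 536.7, 242.9], [0.0, 0.0, 1.0]] [[-0.014, -1.0, 0.013, -17.15], [-0.997, 0.013, -0.076, 596.268], [0.076, -0.014, -0.997, 670.988], [0.0, 0.0, 0.0, 1.0]]
```

View pics/scene0.png

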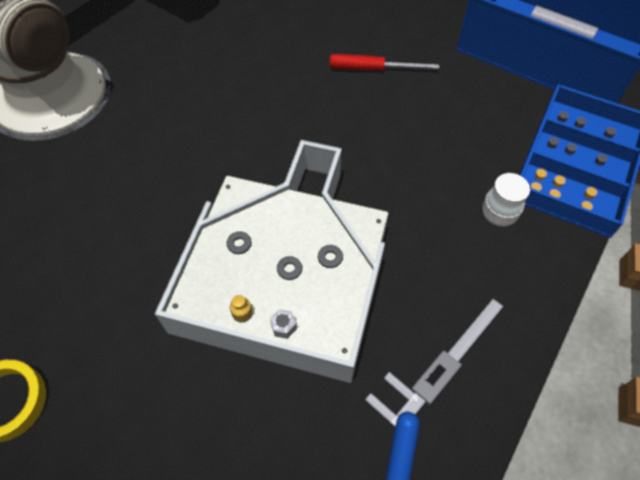

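View pics/top0.png

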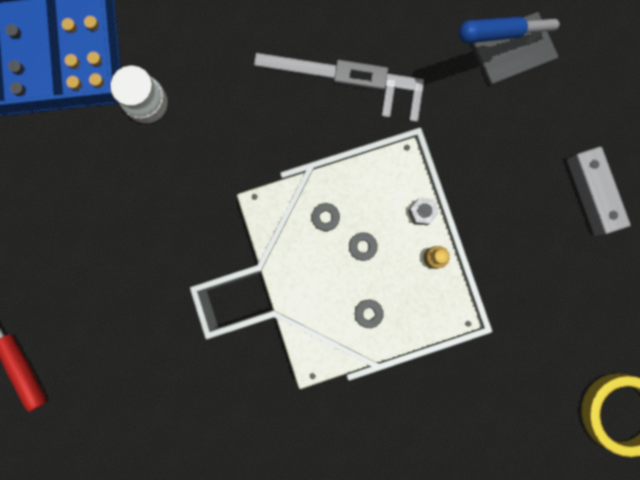

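The top view shows three rings at px (325,217), (363,247) and (368,314). The nut is at (424,211), the brass weight at (437,257), and the slot is on the left near (235,305). Next I'll measure the tray pose and the objects.

```bash
cat > h.py <<'E'
import numpy as np, cv2
from bench import arm
def ray(d,uv,z):
    T=d["camera_from_world"];R=T[:3,:3];t=T[:3,3];c=-R.T@t
    uv=np.atleast_2d(uv).astype(float)
    r=np.c_[uv,np.ones(len(uv))]@np.linalg.inv(d["camera_matrix"]).T@R
    return c+r*((z-c[2])/r[:,2])[:,None]
def proj(d,P):
    T=d["camera_from_world"];p=np.atleast_2d(P)@T[:3,:3].T+T[:3,3];q=p@d["camera_matrix"].T
    return q[:,:2]/q[:,2:]
def rings(d,T=None,name=None,z=64):
    g=cv2.cvtColor(d["color"],cv2.COLOR_RGB2GRAY)
    hsv=cv2.cvtColor(d["color"],cv2.COLOR_RGB2HSV)
    m=((g>45)&(g<150)&(hsv[:,:,1]<60)).astype(np.uint8)*255
    cs,h=cv2.findContours(m,cv2.RETR_CCOMP,cv2.CHAIN_APPROX_NONE)
    out=[]
    for i,c in enumerate(cs):
        if h[0][i][3]>=0: continue
        a=cv2.contourArea(c)
        if 250<a<1500 and len(c)>20:
            (u,v),ax,_=cv2.fitEllipse(c)
            out.append((u,v,ax[0],ax[1],a))
    return out
E
python3 - <<'E'
from h import *
for n in("top","scene"):
    d=arm.get_image(n)
    g=cv2.cvtColor(d["color"],cv2.COLOR_RGB2GRAY)
    for r in rings(d): print(n,np.round(r,1),ray(d,r[:2],64).round(1))
    m=((g>130)).astype(np.uint8)*255
    n_,l,st,ce=cv2.connectedComponentsWithStats(m)
    k=l[290,320] if n=="top" else l[220,300]
    mm=(l==k).astype(np.uint8)*255
    cv2.imwrite(f"pics/m_{n}.png",mm)
    cs,_=cv2.findContours(mm,cv2.RETR_EXTERNAL,cv2.CHAIN_APPROX_NONE)
    c=max(cs,key=cv2.contourArea)
    ap=cv2.approxPolyDP(c,4,True)[:,0]
    print(ap.tolist())
    print(ray(d,ap,56)[:,:2].round(0).tolist())
    rz=d["range_z"]
    c0=d["camera_from_world"]
    # measured plate height
    for uv in ([(320,290),(400,290)] if n=="top" else [(260,280),(300,220)]):
        Z=rz[uv[1],uv[0]]; r=np.linalg.inv(d["camera_matrix"])@np.array([*uv,1])*Z
        print((c0[:3,:3].T@(r-c0[:3,3])).round(1))
E
```

```text
top [368.3 313.4  27.3  27.9 594.5] [[506.8 -86.7  64. ]]
top [362.5 246.2  27.   27.5 579.5] [[588.  -81.4  64. ]]
top [325.  216.7  27.   27.4 579. ] [[624.8 -36.4  64. ]]
top [398.1 246.2 125.1 238.7 565.5] [[ 587.4 -124.9   64. ]]
top [ 138.2   92.7   44.2   68.3 1096. ] [[782.1 192.4  64. ]]
[[421, 129], [281, 172], [283, 179], [239, 193], [258, 264], [190, 288], [205, 337], [275, 317], [302, 388], [349, 371], [352, 379], [490, 332]]
[[735.0, -159.0], [682.0, 17.0], [674.0, 15.0], [657.0, 69.0], [568.0, 46.0], [540.0, 129.0], [481.0, 111.0], [504.0, 26.0], [418.0, -6.0], [438.0, -63.0], [428.0, -66.0], [482.0, -236.0]]
[535.6 -29.1  57.3]
[ 534.2 -127.1   56.2]
scene [289.1 267.9  22.6  24.4 432. ] [[590.5 -83.1  64. ]]
scene [329.9 256.2  22.2  24.3 422.5] [[627.2 -37.9  64. ]]
scene [238.7 242.6  21.6  24.1 408. ] [[509.2 -88.3  64. ]]
scene [ 504.2  200.    39.7   58.9 1112. ] [[790.  177.5  64. ]]
scene [ 30.   38.1  54.5  82.5 903.5] [[-57.8  46.6  64. ]]
[[301, 140], [286, 179], [278, 186], [225, 177], [208, 216], [210, 203], [205, 203], [155, 313], [353, 366], [387, 212], [333, 200], [327, 190], [340, 148]]
[[475.0, 118.0], [498.0, 42.0], [496.0, 25.0], [419.0, -5.0], [441.0, -74.0], [429.0, -54.0], [423.0, -58.0], [478.0, -230.0], [732.0, -150.0], [655.0, 72.0], [578.0, 48.0], [561.0, 58.0], [535.0, 137.0]]
[ 565.1 -116.2   55.7]
[556.3  -6.4  54.1]
```

```bash
python3 - <<'E'
from h import *
d=arm.get_image("top")
cv2.imwrite("pics/crop.png",cv2.resize(d["color"][110:400,180:510,::-1],None,fx=2,fy=2,interpolation=cv2.INTER_CUBIC))
E
```

```text
(no output)
```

View pics/crop.png

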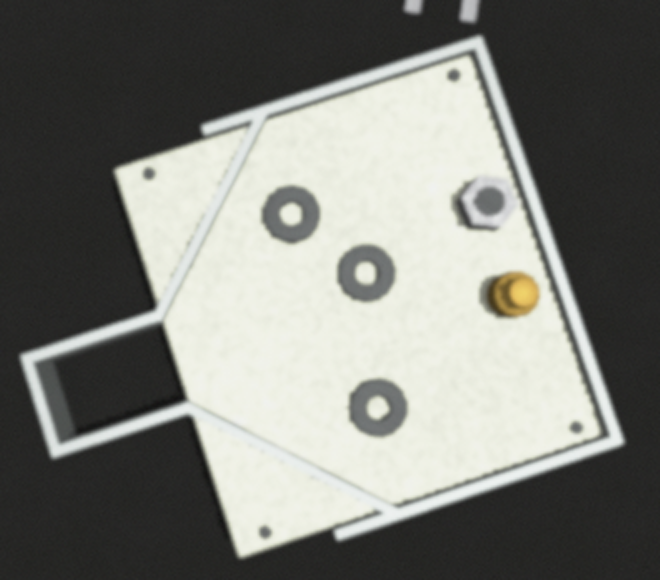

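```bash
cat >> h.py <<'E'
def fit2d(a,b):
    a=np.array(a,float);b=np.array(b,float);ca=a.mean(0);cb=b.mean(0)
    A=a-ca;B=b-cb
    th=np.arctan2((A[:,0]*B[:,1]-A[:,1]*B[:,0]).sum(),(A*B).sum())
    R=np.array([[np.cos(th),-np.sin(th)],[np.sin(th),np.cos(th)]])
    return th,cb-R@ca,b-(a@R.T+cb-R@ca)
E
python3 - <<'E'
from h import *
mod=[(-125,70),(125,70),(-131,-171),(131,-171)]
zs=[56,56,68,68]
px={"top":[(302,388),(239,193),(490,332),(421,129)],"scene":[(225,177),(387,212),(158,313),(353,380)]}
# scene rear bottom corners hidden by tray sides: use only top-edge corner guess
for n in("top","scene"):
    d=arm.get_image(n)
    k=4 if n=="top" else 2
    w=[ray(d,px[n][i],zs[i])[0,:2] for i in range(k)]
    th,t,res=fit2d(mod[:k],w)
    print(n,np.degrees(th),t,res.round(1).tolist())
    R=np.array([[np.cos(th),-np.sin(th)],[np.sin(th),np.cos(th)]])
    for r in rings(d)[:3]: print((R.T@(ray(d,r[:2],64)[0,:2]-t)).round(1))
E
```

```text
top 17.165370592562137 [557.36155154 -32.82913545] [[1.0, -2.8], [0.5, -1.6], [0.1, 3.0], [-1.5, 1.4]]
[-64.2 -36.6]
[ 15.  -55.5]
[ 63.4 -23.3]
scene 18.063001835043284 [558.79773012 -32.75590573] [[0.5, 0.2], [-0.5, -0.2]]
[ 14.6 -57.7]
[ 63.4 -26.1]
[-64.3 -37.4]
```

>>> {"name": "apply_moves", "arguments": {
  "plan": [0.67, 0.0075, -0.013, 0, -2, 0.67, 0.0225, -0.039, 0, -6, 0.67, 0.04, -0.069, 0, -12, 0.67, 0.0575, -0.0996, 0, -18, 0.67, 0.075, -0.13, 0, -24, 0.67, 0.0925, -0.16, 0, -30, 0.67, 0.11, -0.19, 0, -36, 0.67, 0.1275, -0.221, 0, -42]
}}

```text
clock: 1.02
position: [322.1, 371.6, 231.6]
ee_rot: [0.864, -0.503, -0.0, -0.0]
contact_force: [1.2, 0.7, 0.4]
gripper_width: 14.1
```

```bash
python3 - <<'E'
from h import *
d=arm.get_image("top")
for uv,z in(((424,211),78),((437,257),99)):
    w=ray(d,uv,z)[0,:2]; th=np.radians(17.3);R=np.array([[np.cos(th),-np.sin(th)],[np.sin(th),np.cos(th)]])
    print(w, R.T@(w-[558,-32.8]))
s=arm.read_state();print(s["clock"],s["position"],s["contact_force"],s["gripper_width"])
E
```

```text
[ 628.38559285 -154.68788504] [  30.95501044 -137.30468138]
[ 572.04110979 -163.54011449] [ -25.47292387 -129.00100949]
1.0667 [323.13735268 366.73801089 231.51156926] [ 0.6712976  -3.79360771 -1.01453828] 14.163680826250587
```

>>> {"name": "apply_moves", "arguments": {
  "plan": [0.67, 0.02, -0.0346, 0, -2, 0.67, 0.04, -0.0693, 0, -4, 0.67, 0.06, -0.104, 0, -6, 0.67, 0.08, -0.1386, 0, -6, 0.67, 0.1, -0.173, 0, -6, 0.67, 0.12, -0.208, 0, -6, 0.67, 0.14, -0.2425, 0, -6, 0.67, 0.16, -0.277, 0, -6]
}}

```text
clock: 1.73
position: [482.2, 94.3, 231.7]
ee_rot: [0.838, -0.545, 0.0, -0.0]
contact_force: [1.2, 1.7, -0.5]
gripper_width: 14.1
```

>>> {"name": "apply_moves", "arguments": {
  "plan": [0.67, 0.02, -0.0346, 0, 0, 0.67, 0.04, -0.0693, 0, 0, 0.67, 0.06, -0.104, -0.01, 0, 0.67, 0.08, -0.1386, -0.03, 0, 0.67, 0.1, -0.173, -0.06, 0, 0.67, 0.115, -0.2, -0.09, 0, 0.67, 0.1241, -0.2158, -0.1, 0, 0.67, 0.1241, -0.2158, -0.1, 0]
}}

```text
clock: 2.4
position: [604.5, -123.3, 125.5]
ee_rot: [0.837, -0.547, -0.004, 0.002]
contact_force: [0.1, 0.1, -0.7]
gripper_width: 14.2
```

```bash
python3 - <<'E'
from h import *
s=arm.read_state();print(s["clock"],s["position"],s["ee_rot"],s["contact_force"],s["gripper_width"])
d=arm.get_image("scene");cv2.imwrite("pics/s1.png",d["color"][:,:,::-1])
E
```

```text
2.4 [ 604.5065174  -123.34135601  125.48360182] [ 0.83680909 -0.54747707 -0.00365433  0.00245934] [ 0.07480275  0.08198339 -0.74026778] 14.161866051041594
```

View pics/s1.png

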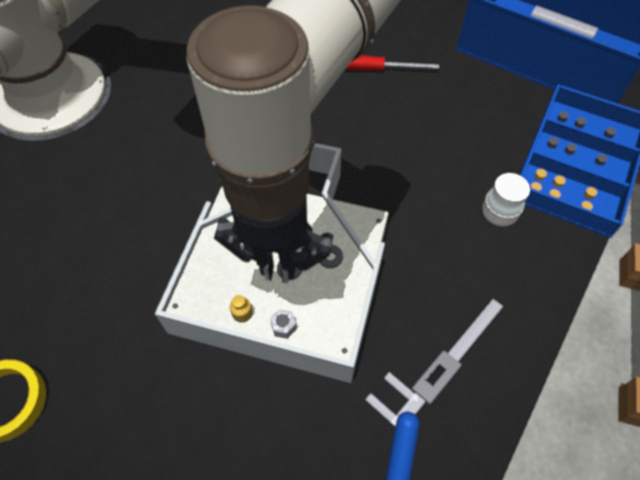

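The gripper is above the plate behind the middle ring, and the fingertips are near px (280,270). I'll descend in two stages.

>>> {"name": "apply_moves", "arguments": {
  "plan": [0.67, 0, 0, -0.01, 0, 0.67, 0, 0, -0.022, 0, 0.67, 0, 0, -0.034, 0, 0.67, 0, 0, -0.046, 0, 0.67, 0, 0, -0.054, 0, 0.67, 0, 0, -0.06, 0, 0.67, 0, 0, -0.064, 0, 0.67, 0, 0, -0.064, 0]
}}

```text
clock: 3.12
position: [605.5, -119.2, 67.0]
ee_rot: [0.838, -0.545, -0.0, 0.0]
contact_force: [-0.5, -0.5, 0.3]
gripper_width: 14.3
```

>>> {"name": "apply_moves", "arguments": {
  "plan": [0.67, 0, 0, -0.002, 0, 0.67, 0, 0, -0.004, 0, 0.67, 0, 0, -0.006, 0, 0.67, 0, 0, -0.008, 0, 0.67, 0, 0, -0.008, 0]
}}

```text
clock: 3.53
position: [605.5, -119.8, 59.0]
ee_rot: [0.838, -0.545, -0.0, 0.0]
contact_force: [-0.5, 0.0, 0.3]
gripper_width: 14.4
```

>>> {"name": "apply_moves", "arguments": {
  "plan": [0.67, 0, 0, -0.0015, 0, 0.67, -0.002, 0.0046, -0.0015, 0, 0.67, -0.004, 0.0092, -0.0015, 0, 0.67, -0.006, 0.0137, -0.0015, 0, 0.67, -0.0081, 0.0183, -0.0015, 0, 0.67, -0.0101, 0.0229, -0.0015, 0, 0.67, -0.0121, 0.0275, -0.0015, 0, 0.67, -0.0121, 0.0275, -0.0015, 0]
}}

```text
clock: 4.2
position: [593.2, -91.2, 57.9]
ee_rot: [0.839, -0.545, -0.0, 0.0]
contact_force: [-0.4, -0.6, -0.1]
gripper_width: 13.9
```

```bash
python3 - <<'E'
from h import *
s=arm.read_state();print(s["clock"],s["position"],s["ee_rot"],s["contact_force"],s["gripper_width"])
a=arm.get_image("scene")["color"];b=arm.get_image("top")["color"]
o=np.hstack([cv2.resize(x,(400,400),interpolation=cv2.INTER_CUBIC) for x in (a[170:370,150:350+50][:, :200],b[150:350,270:470])])
cv2.imwrite("pics/s2.png",o[:,:,::-1])
E
```

```text
4.2 [593.15583882 -91.21705438  57.9152751 ] [ 8.38520021e-01 -5.44870769e-01 -1.37045156e-04  1.00179853e-05] [-0.39853512 -0.56865699 -0.11094417] 13.860358258069327
```

View pics/s2.png

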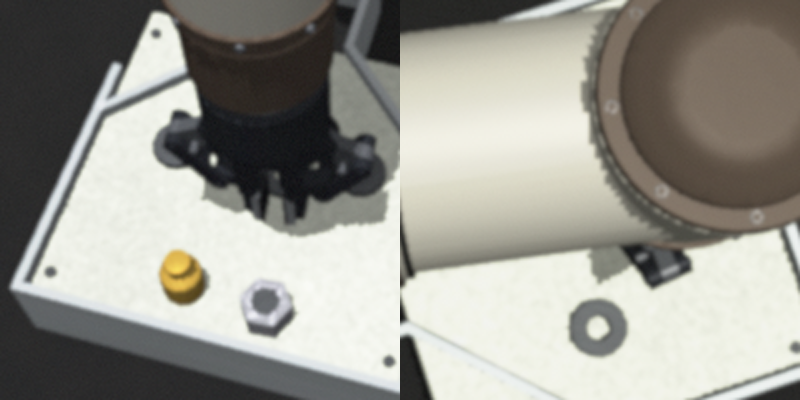

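The fingers straddle the rear of the middle ring and the side rings haven't moved. I'll continue the push.

>>> {"name": "apply_moves", "arguments": {
  "plan": [0.67, -0.002, 0.0046, 0, 0, 0.67, -0.0044, 0.0101, 0, 0, 0.67, -0.0072, 0.0165, 0, 0, 0.67, -0.01, 0.0229, 0, 0, 0.67, -0.0129, 0.0293, 0, 0, 0.67, -0.0157, 0.0357, 0, 0, 0.67, -0.0185, 0.0421, 0, 0, 0.67, -0.0213, 0.0485, 0, 0]
}}

```text
clock: 4.97
position: [572.0, -43.0, 57.8]
ee_rot: [0.838, -0.545, 0.0, 0.0]
contact_force: [0.2, 0.2, 0.9]
gripper_width: 13.9
```

>>> {"name": "apply_moves", "arguments": {
  "plan": [0.67, -0.0028, 0.0064, 0, 0, 0.67, -0.0056, 0.0128, 0, 0, 0.67, -0.0085, 0.0192, 0, 0, 0.67, -0.0113, 0.0256, 0, 0, 0.67, -0.0137, 0.0311, 0, 0, 0.67, -0.0157, 0.0357, 0, 0, 0.67, -0.0157, 0.0357, 0, 0]
}}

```text
clock: 5.55
position: [556.1, -7.2, 57.8]
ee_rot: [0.838, -0.545, -0.0, 0.0]
contact_force: [-0.7, -0.8, -0.4]
gripper_width: 14.4
```

```bash
python3 - <<'E'
from h import *
s=arm.read_state();print(s["clock"],s["position"],s["ee_rot"],s["contact_force"],s["gripper_width"])
a=arm.get_image("scene")["color"];b=arm.get_image("top")["color"]
o=np.hstack([cv2.resize(x,(400,400),interpolation=cv2.INTER_CUBIC) for x in (a[120:320,200:400],b[190:390,170:370])])
cv2.imwrite("pics/s3.png",o[:,:,::-1])
E
```

```text
5.55 [556.06202763  -7.1619733   57.76036116] [ 8.38452029e-01 -5.44975353e-01 -2.32732314e-04  6.85981123e-05] [-0.74794628 -0.77664628 -0.4052041 ] 14.436515941957557
```

View pics/s3.png

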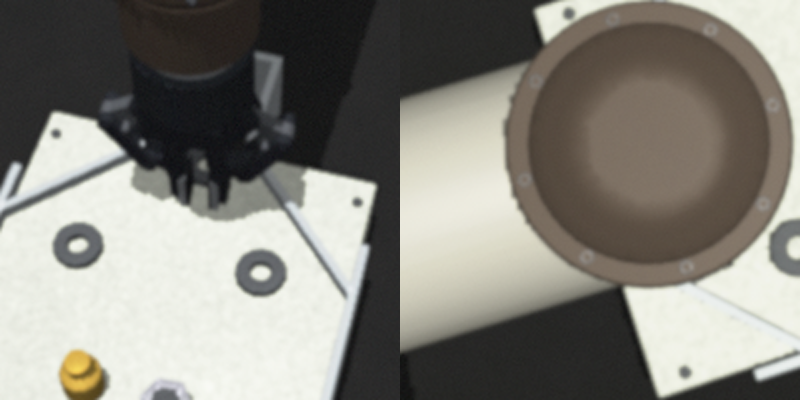

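>>> {"name": "apply_moves", "arguments": {
  "plan": [0.67, -0.0012, 0.0027, 0, 0, 0.67, -0.0032, 0.0073, 0, 0, 0.67, -0.0056, 0.0128, 0, 0, 0.67, -0.0081, 0.0183, 0, 0, 0.67, -0.0101, 0.0229, 0, 0, 0.67, -0.0117, 0.0266, 0, 0, 0.67, -0.0117, 0.0266, 0, 0]
}}

```text
clock: 6.23
position: [544.5, 19.4, 57.9]
ee_rot: [0.838, -0.545, -0.0, -0.0]
contact_force: [0.6, 0.5, 0.3]
gripper_width: 14.0
```

>>> {"name": "apply_moves", "arguments": {
  "plan": [0.67, 0.004, -0.0092, 0, 0, 0.67, 0.0117, -0.0266, 0.005, 0, 0.67, 0.016, -0.037, 0.03, 0, 0.67, 0.018, -0.055, 0.065, 0, 0.67, 0.018, -0.085, 0.075, 0, 0.67, 0.018, -0.12, 0.075, 0, 0.67, 0.018, -0.15, 0.075, 0, 0.67, 0.018, -0.15, 0.075, 0]
}}

```text
clock: 6.9
position: [562.6, -136.2, 133.0]
ee_rot: [0.837, -0.548, 0.0, 0.0]
contact_force: [-0.3, 0.5, 0.5]
gripper_width: 14.2
```

```bash
python3 - <<'E'
from h import *
s=arm.read_state();print(s["clock"],s["position"],s["ee_rot"],s["contact_force"],s["gripper_width"])
a=arm.get_image("scene")["color"];b=arm.get_image("top")["color"]
o=np.hstack([cv2.resize(x,(400,400),interpolation=cv2.INTER_CUBIC) for x in (a[120:320,200:400],b[190:390,170:370])])
cv2.imwrite("pics/s4.png",o[:,:,::-1])
E
```

```text
6.9 [ 562.55750308 -136.22358333  132.99317319] [ 8.36737481e-01 -5.47604162e-01  2.44882495e-04  9.80059103e-05] [-0.29550402  0.47601448  0.53455293] 14.160892236370657
```

View pics/s4.png

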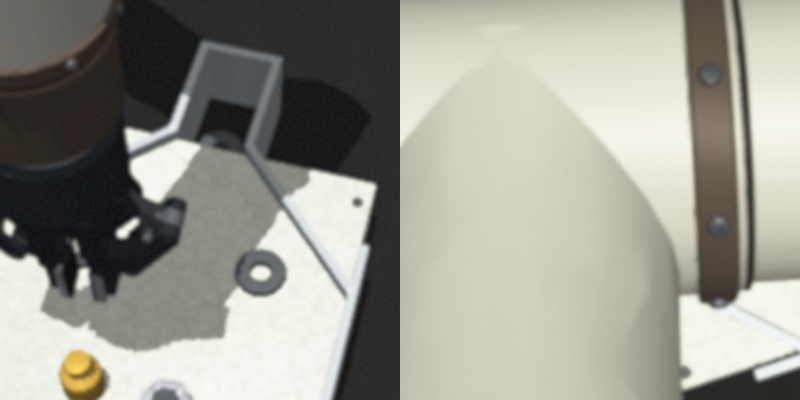

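```bash
python3 - <<'E'
from h import *
d=arm.get_image("scene");a=d["color"]
c=cv2.resize(a[135:215,270:370],(800,640)[:2],interpolation=cv2.INTER_CUBIC)
c=np.clip(c.astype(float)*1.8,0,255).astype(np.uint8)[:600]
cv2.imwrite("pics/s5.png",c[:,:,::-1])
print(proj(d,[[537.3,34,56],[537.3-24,34-7.4,56],[537.3+24,34+7.4,56]]))
print(d["range_z"][180:200:2,300:322:3].round(0))
E
```

```text
[[304.54574122 194.11014034]
 [288.35766095 190.38042169]
 [320.87514084 197.87241884]]
[[899. 905. 904. 903. 903. 902. 902. 904.]
 [897. 902. 899. 899. 902. 901. 899. 900.]
 [901. 900. 899. 898. 898. 898. 896. 897.]
 [899. 901. 889. 887. 889. 897. 898. 898.]
 [892. 886. 887. 885. 884. 883. 898. 894.]
 [893. 880. 881. 882. 884. 881. 885. 894.]
 [881. 884. 882. 881. 883. 880. 878. 891.]
 [827. 827. 828. 891. 890. 881. 881. 889.]
 [828. 827. 825. 826. 827. 828. 876. 888.]
 [826. 821. 824. 824. 827. 825. 824. 824.]]
```

View pics/s5.png

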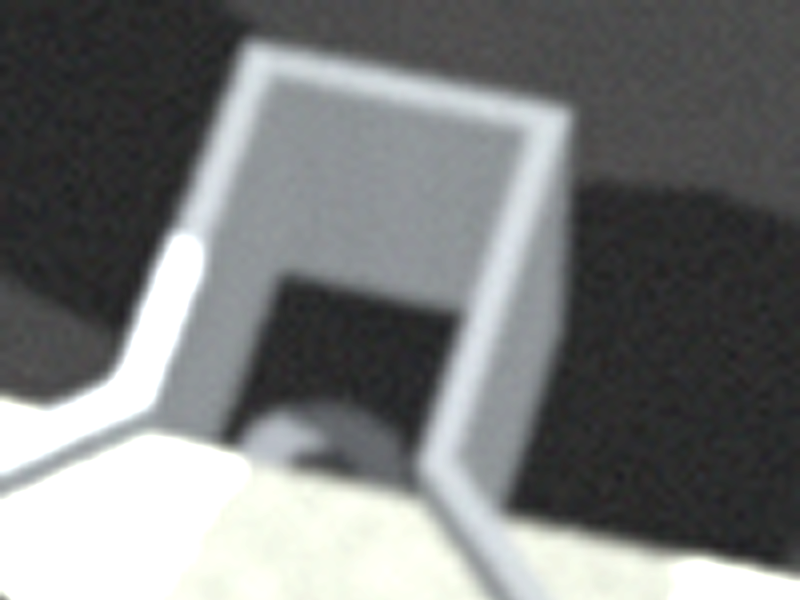

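The first ring lies on the slot floor at scene px ~(310,191), about 60 mm deeper in range than the plate. Next is the left ring, pushed diagonally to the middle line first.

>>> {"name": "apply_moves", "arguments": {
  "plan": [0.67, -0.01, 0.0015, 0, -7, 0.67, -0.022, 0.003, 0, -14, 0.67, -0.034, 0.0045, 0, -21, 0.67, -0.046, 0.006, 0, -28, 0.67, -0.058, 0.0075, 0, -35, 0.67, -0.067, 0.009, 0, -42, 0.67, -0.0713, 0.0096, 0, -49, 0.67, -0.0713, 0.0096, 0, -49]
}}

```text
clock: 7.72
position: [490.7, -120.8, 132.9]
ee_rot: [-0.537, 0.844, 0.0, -0.0]
contact_force: [0.1, -0.0, 1.1]
gripper_width: 14.2
```

```bash
python3 - <<'E'
from h import *
s=arm.read_state();print(s["clock"],s["position"],s["ee_rot"],s["joints"],s["gripper_width"])
a=arm.get_image("scene")["color"];b=arm.get_image("top")["color"]
o=np.hstack([cv2.resize(x,(400,400),interpolation=cv2.INTER_CUBIC) for x in (a[170:370,150:350],b[190:390,270:470])])
cv2.imwrite("pics/s6.png",o[:,:,::-1])
E
```

```text
7.7167 [ 490.70997094 -120.79251206  132.85736937] [-5.36552219e-01  8.43867058e-01  2.58626633e-04 -1.96445486e-04] [ 8.02030830e-02  2.82858433e-01 -4.19374559e-01 -3.58425292e-04
 -8.69152408e-01 -5.18075737e-01] 14.213132108022773
```

View pics/s6.png

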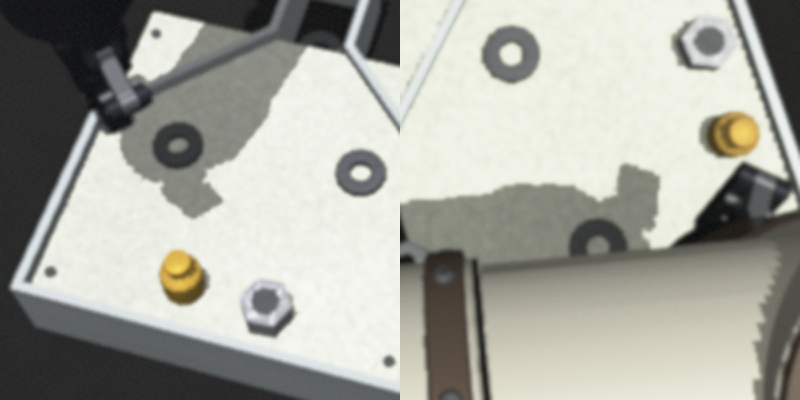

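```bash
python3 - <<'E'
from h import *
from scipy.spatial.transform import Rotation as Ro
s=arm.read_state();p=s["position"];R=Ro.from_quat(s["ee_rot"]).as_matrix()
print(p,R.round(2).tolist())
for n in("scene","top"):
    d=arm.get_image(n)
    print(n,proj(d,[p,p-R[:,2]*40,p+R[:,1]*50-R[:,2]*40,p-R[:,1]*50-R[:,2]*40]).round(0).tolist())
    cv2.imwrite(f"pics/s7{n}.png",d["color"][:,:,::-1])
E
```

```text
[ 491.97603788 -121.1237008   132.96359514] [[-0.42, -0.91, 0.0], [-0.91, 0.42, -0.0], [-0.0, -0.0, -1.0]]
scene [[205.0, 228.0], [199.0, 210.0], [182.0, 182.0], [218.0, 240.0]]
top [[408.0, 330.0], [415.0, 334.0], [395.0, 380.0], [434.0, 288.0]]
```

View pics/s7scene.png

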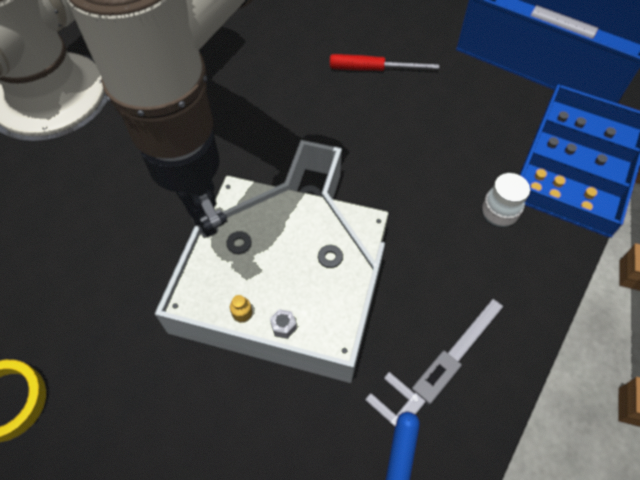

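View pics/s7top.png

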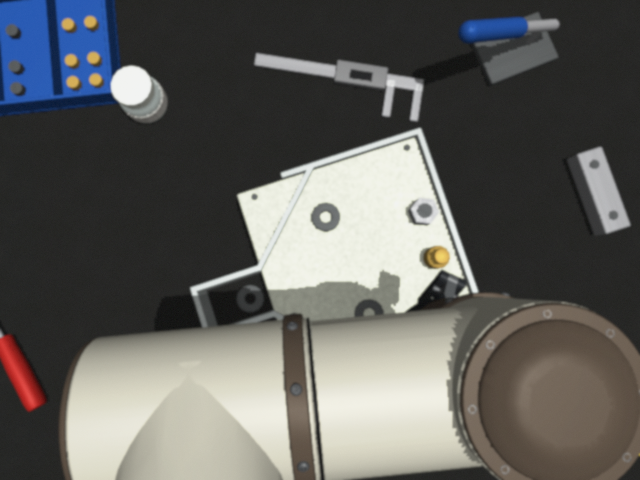

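Both views agree with the pose, and the top view shows ring 1 flat in the slot at px (250,297). The left ring is still at scene (238,242). I'll descend behind it.

>>> {"name": "apply_moves", "arguments": {
  "plan": [0.67, 0, 0, -0.01, 0, 0.67, 0, 0, -0.022, 0, 0.67, 0, 0, -0.034, 0, 0.67, 0, 0, -0.046, 0, 0.67, 0, 0, -0.054, 0, 0.67, 0, 0, -0.06, 0, 0.67, 0, 0, -0.064, 0, 0.67, 0, 0, -0.064, 0]
}}

```text
clock: 8.58
position: [491.2, -121.9, 67.9]
ee_rot: [-0.537, 0.844, 0.0, -0.001]
contact_force: [-0.5, -0.3, -0.3]
gripper_width: 14.0
```

>>> {"name": "apply_moves", "arguments": {
  "plan": [0.67, 0, 0, -0.003, 0, 0.67, 0, 0, -0.006, 0, 0.67, 0, 0, -0.009, 0, 0.67, 0, 0, -0.011, 0, 0.67, 0, 0, -0.011, 0]
}}

```text
clock: 9.0
position: [491.3, -121.8, 57.5]
ee_rot: [-0.537, 0.844, 0.0, -0.0]
contact_force: [-0.4, -0.5, -0.0]
gripper_width: 14.0
```

>>> {"name": "apply_moves", "arguments": {
  "plan": [0.67, 0.0017, 0.0036, 0, 0, 0.67, 0.0043, 0.009, 0, 0, 0.67, 0.0069, 0.0145, 0, 0, 0.67, 0.0094, 0.0199, 0, 0, 0.67, 0.012, 0.0253, 0, 0, 0.67, 0.0146, 0.0307, 0, 0, 0.67, 0.0172, 0.0361, 0, 0, 0.67, 0.0197, 0.0416, 0, 0]
}}

```text
clock: 9.67
position: [511.6, -79.6, 57.9]
ee_rot: [-0.537, 0.844, -0.0, -0.0]
contact_force: [-0.2, -1.6, 0.7]
gripper_width: 14.4
```

>>> {"name": "apply_moves", "arguments": {
  "plan": [0.67, 0.0026, 0.0054, 0, 0, 0.67, 0.0056, 0.0117, 0, 0, 0.67, 0.0086, 0.0181, 0, 0, 0.67, 0.0116, 0.0244, 0, 0, 0.67, 0.0146, 0.0307, 0, 0, 0.67, 0.0176, 0.037, 0, 0, 0.67, 0.0206, 0.0434, 0, 0, 0.67, 0.0232, 0.0488, 0, 0]
}}

```text
clock: 10.33
position: [534.9, -30.7, 57.8]
ee_rot: [-0.537, 0.844, -0.0, 0.0]
contact_force: [0.1, -1.6, 0.1]
gripper_width: 14.2
```

>>> {"name": "apply_moves", "arguments": {
  "plan": [0.67, 0.0009, 0.0018, 0, 0, 0.67, 0.0009, 0.0018, 0, 0]
}}

```text
clock: 10.5
position: [535.7, -29.0, 57.7]
ee_rot: [-0.537, 0.844, -0.0, 0.0]
contact_force: [-1.0, -0.3, -0.2]
gripper_width: 14.3
```

```bash
python3 - <<'E'
from h import *
s=arm.read_state();print(s["clock"],s["position"],s["gripper_width"])
a=arm.get_image("scene")["color"];b=arm.get_image("top")["color"]
o=np.hstack([cv2.resize(x,(400,400),interpolation=cv2.INTER_CUBIC) for x in (a[120:320,200:400],b[170:370,200:400])])
cv2.imwrite("pics/s8.png",o[:,:,::-1])
E
```

```text
10.5 [535.74786102 -28.97791961  57.74695801] 14.290647730851708
```

View pics/s8.png

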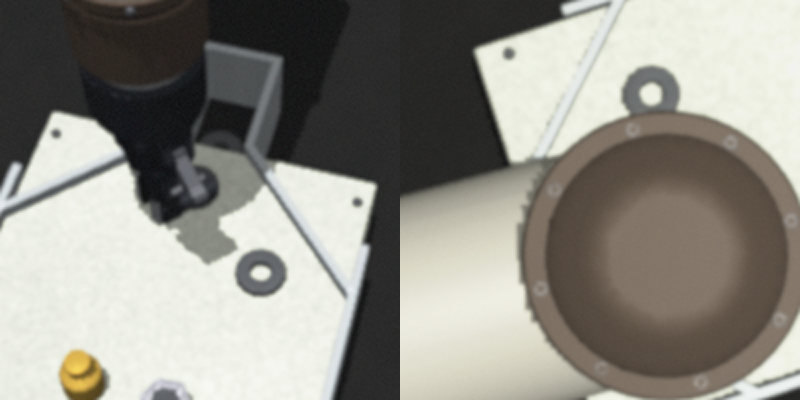

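>>> {"name": "apply_moves", "arguments": {
  "plan": [0.67, -0.004, -0.0083, 0, 0, 0.67, -0.008, -0.0167, 0, 0, 0.67, -0.003, -0.0175, 0, 7, 0.67, 0.002, -0.0175, 0, 14, 0.67, 0.008, -0.017, 0, 21, 0.67, 0.014, -0.0165, 0, 28, 0.67, 0.019, -0.016, 0, 35, 0.67, 0.0243, -0.0153, 0, 42]
}}

```text
clock: 11.27
position: [559.2, -46.1, 57.8]
ee_rot: [0.805, -0.594, -0.0, 0.0]
contact_force: [0.2, -0.8, 0.5]
gripper_width: 13.8
```

>>> {"name": "apply_moves", "arguments": {
  "plan": [0.67, 0, 0, 0, 0.8, 0.67, 0, 0, 0, 0.8]
}}

```text
clock: 11.43
position: [559.1, -45.8, 57.6]
ee_rot: [0.806, -0.591, -0.0, 0.0]
contact_force: [-0.4, 0.6, 0.6]
gripper_width: 14.0
```

```bash
python3 - <<'E'
from h import *
s=arm.read_state();print(s["clock"],s["position"],s["ee_rot"],s["gripper_width"])
a=arm.get_image("scene")["color"];b=arm.get_image("top")["color"]
o=np.hstack([cv2.resize(x,(400,400),interpolation=cv2.INTER_CUBIC) for x in (a[120:320,200:400],b[170:370,200:400])])
cv2.imwrite("pics/s9.png",o[:,:,::-1])
E
```

```text
11.4333 [559.0503972  -45.78211839  57.64428336] [ 8.06465012e-01 -5.91281711e-01 -2.89992883e-04  1.95641152e-04] 14.017067912104876
```

View pics/s9.png

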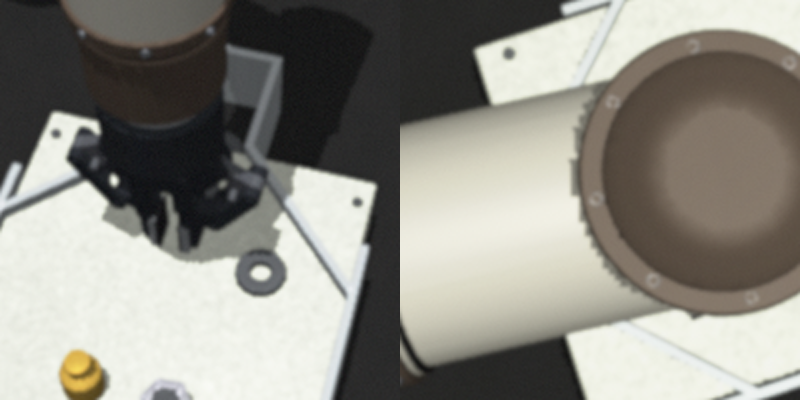

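>>> {"name": "apply_moves", "arguments": {
  "plan": [0.67, -0.0011, 0.004, 0, 0, 0.67, -0.0027, 0.0096, 0, 0, 0.67, -0.0046, 0.0164, 0, 0, 0.67, -0.0065, 0.0231, 0, 0, 0.67, -0.0084, 0.0299, 0, 0, 0.67, -0.0103, 0.0366, 0, 0, 0.67, -0.0122, 0.0434, 0, 0, 0.67, -0.014, 0.0501, 0, 0]
}}

```text
clock: 12.2
position: [545.4, 6.0, 57.8]
ee_rot: [0.808, -0.59, -0.0, 0.0]
contact_force: [-0.3, -0.8, -0.3]
gripper_width: 13.9
```

>>> {"name": "apply_moves", "arguments": {
  "plan": [0.67, -0.0019, 0.0067, 0, 0, 0.67, -0.0035, 0.0126, 0, 0, 0.67, -0.0039, 0.0142, 0, 0, 0.67, -0.0039, 0.0142, 0, 0]
}}

```text
clock: 12.53
position: [541.6, 20.0, 57.8]
ee_rot: [0.808, -0.59, -0.0, -0.0]
contact_force: [-0.7, 0.6, -1.1]
gripper_width: 14.2
```

>>> {"name": "apply_moves", "arguments": {
  "plan": [0.67, 0.003, -0.01, 0, 0, 0.67, 0.009, -0.028, 0.005, 0, 0.67, 0.012, -0.04, 0.03, 0, 0.67, 0.015, -0.06, 0.065, 0, 0.67, 0.015, -0.09, 0.075, 0, 0.67, 0.015, -0.12, 0.075, 0, 0.67, 0.015, -0.14, 0.075, 0, 0.67, 0.015, -0.14, 0.075, 0]
}}

```text
clock: 13.2
position: [556.4, -124.7, 133.0]
ee_rot: [0.806, -0.592, 0.0, -0.0]
contact_force: [-0.8, -0.2, -0.2]
gripper_width: 13.5
```

```bash
python3 - <<'E'
from h import *
s=arm.read_state();print(s["clock"],s["position"],s["ee_rot"],s["gripper_width"])
d=arm.get_image("scene");a=d["color"]
o=np.hstack([cv2.resize(x,(400,400),interpolation=cv2.INTER_CUBIC) for x in (a[120:320,200:400],np.clip(a[135:215,270:350]*1.6,0,255).astype(np.uint8))])
cv2.imwrite("pics/s10.png",o[:,:,::-1])
print([ (np.round(r,1),ray(d,r[:2],64)[0].round(1)) for r in rings(d)])
E
```

```text
13.2 [ 556.44063535 -124.6525521   133.01705429] [ 8.05985462e-01 -5.91935291e-01  2.16424345e-04 -2.08000077e-05] 13.506650816053131
[(array([571.7, 458.7,  22.2,  30.2, 372.5]), array([ 995.3, -110. ,   64. ])), (array([600. , 325.7,  21.3,  28.6, 350. ]), array([970.,  63.,  64.])), (array([568.1, 337.1,   8.7, 310.4, 491. ]), array([941.3,  26.4,  64. ])), (array([505. , 198.6,  38.5,  57. , 657. ]), array([790. , 180.4,  64. ])), (array([185.5,  29.4,  27. ,  42.2, 739.5]), array([160.3, 214. ,  64. ]))]
```

View pics/s10.png

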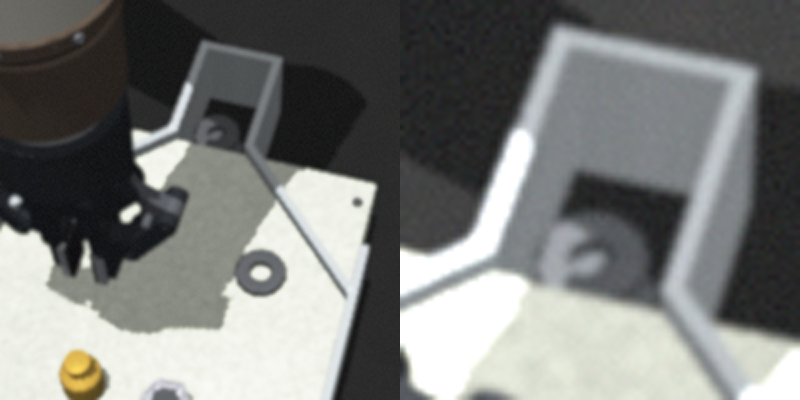

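Two rings are now in the slot, around px (310,187), and the right ring is still at (330,256). Now the right ring, mirrored.

>>> {"name": "apply_moves", "arguments": {
  "plan": [0.67, 0.01, 0.0065, 0, 7, 0.67, 0.028, 0.018, 0, 14, 0.67, 0.046, 0.03, 0, 21, 0.67, 0.064, 0.042, 0, 28, 0.67, 0.08, 0.053, 0, 35, 0.67, 0.095, 0.062, 0, 42, 0.67, 0.1039, 0.068, 0, 48.5, 0.67, 0.1039, 0.068, 0, 48.5]
}}

```text
clock: 13.92
position: [662.2, -51.0, 131.9]
ee_rot: [0.979, -0.204, 0.0, 0.0]
contact_force: [-0.5, -0.2, 0.3]
gripper_width: 14.4
```

```bash
python3 - <<'E'
from h import *
s=arm.read_state();print(s["clock"],s["position"],s["ee_rot"],s["gripper_width"])
a=arm.get_image("scene")["color"];d=arm.get_image("top");b=d["color"]
o=np.hstack([cv2.resize(x,(400,400),interpolation=cv2.INTER_CUBIC) for x in (a[120:320,200:400],b[170:370,200:400])])
cv2.imwrite("pics/s11.png",o[:,:,::-1])
E
```

```text
13.9167 [662.18899661 -50.95827363 131.92496778] [ 9.78928305e-01 -2.04204223e-01  9.05468610e-05  6.25985094e-06] 14.37545755323268
```

View pics/s11.png

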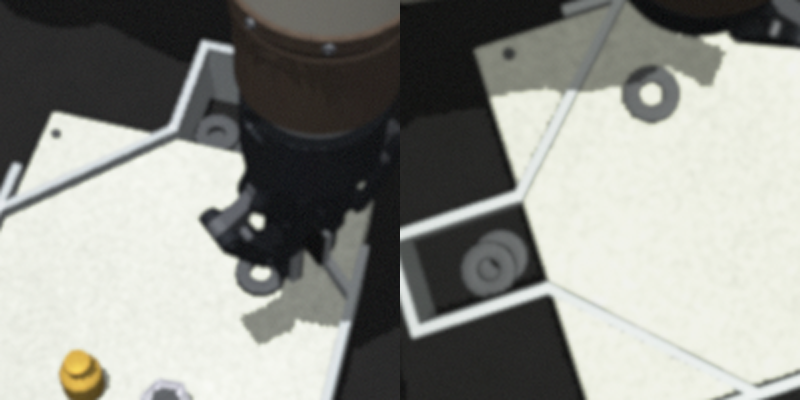

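Both rings lie flat and overlapping in the slot, at top-view px (245,302). The right ring is unmoved at (325,217). Descending behind it.

>>> {"name": "apply_moves", "arguments": {
  "plan": [0.67, 0, 0, -0.01, 0, 0.67, 0, 0, -0.022, 0, 0.67, 0, 0, -0.034, 0, 0.67, 0, 0, -0.046, 0, 0.67, 0, 0, -0.054, 0, 0.67, 0, 0, -0.06, 0, 0.67, 0, 0, -0.064, 0, 0.67, 0, 0, -0.064, 0]
}}

```text
clock: 14.68
position: [660.1, -52.7, 67.6]
ee_rot: [0.978, -0.206, -0.001, 0.0]
contact_force: [0.1, 0.4, 0.2]
gripper_width: 13.9
```

>>> {"name": "apply_moves", "arguments": {
  "plan": [0.67, 0, 0, -0.003, 0, 0.67, 0, 0, -0.006, 0, 0.67, 0, 0, -0.009, 0, 0.67, 0, 0, -0.011, 0, 0.67, 0, 0, -0.011, 0]
}}

```text
clock: 15.1
position: [660.4, -52.7, 57.4]
ee_rot: [0.979, -0.206, -0.0, 0.0]
contact_force: [-0.7, 0.6, 0.1]
gripper_width: 14.3
```

>>> {"name": "apply_moves", "arguments": {
  "plan": [0.67, -0.0037, 0.0016, 0, 0, 0.67, -0.0091, 0.0041, 0, 0, 0.67, -0.0146, 0.0065, 0, 0, 0.67, -0.0201, 0.009, 0, 0, 0.67, -0.0256, 0.0114, 0, 0, 0.67, -0.0311, 0.0139, 0, 0, 0.67, -0.0365, 0.0163, 0, 0, 0.67, -0.042, 0.0188, 0, 0]
}}

```text
clock: 15.77
position: [618.1, -33.5, 58.0]
ee_rot: [0.979, -0.206, 0.0, -0.0]
contact_force: [-0.2, -0.2, -0.5]
gripper_width: 14.1
```

>>> {"name": "apply_moves", "arguments": {
  "plan": [0.67, -0.0055, 0.0025, 0, 0, 0.67, -0.011, 0.0049, 0, 0, 0.67, -0.0174, 0.0078, 0, 0, 0.67, -0.0238, 0.0106, 0, 0, 0.67, -0.0302, 0.0135, 0, 0, 0.67, -0.0366, 0.0163, 0, 0, 0.67, -0.0426, 0.019, 0, 0, 0.67, -0.0426, 0.019, 0, 0]
}}

```text
clock: 16.43
position: [574.6, -14.4, 57.8]
ee_rot: [0.979, -0.206, -0.001, 0.0]
contact_force: [0.7, -0.9, 0.4]
gripper_width: 14.0
```

```bash
python3 - <<'E'
from h import *
s=arm.read_state();print(s["clock"],s["position"],s["gripper_width"],s["contact_force"])
a=arm.get_image("scene")["color"];b=arm.get_image("top")["color"]
o=np.hstack([cv2.resize(x,(400,400),interpolation=cv2.INTER_CUBIC) for x in (a[120:320,200:400],b[170:370,200:400])])
cv2.imwrite("pics/s12.png",o[:,:,::-1])
E
```

```text
16.4333 [574.56501811 -14.39998966  57.79428503] 14.000235874636894 [ 0.70521489 -0.91481112  0.44123444]
```

View pics/s12.png

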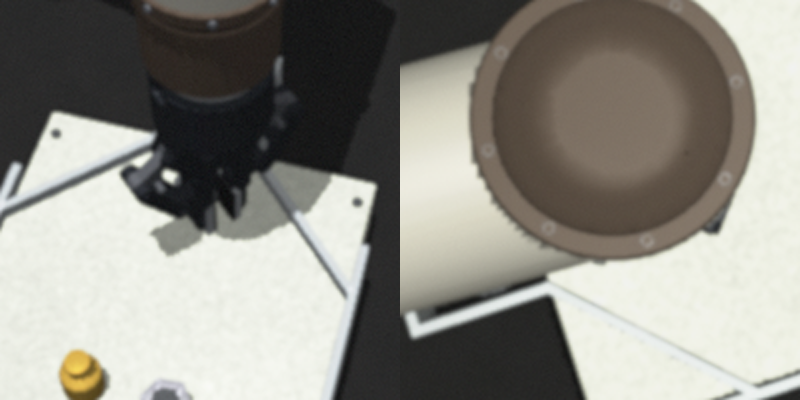

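>>> {"name": "apply_moves", "arguments": {
  "plan": [0.67, 0.0085, -0.0038, 0, 0, 0.67, 0.0169, -0.0075, 0, 0, 0.67, 0.014, -0.013, 0, -7, 0.67, 0.01, -0.0185, 0, -14, 0.67, 0.005, -0.0225, 0, -21, 0.67, -0.001, -0.0255, 0, -28, 0.67, -0.007, -0.0275, 0, -35, 0.67, -0.0136, -0.0286, 0, -42]
}}

```text
clock: 17.2
position: [563.6, -44.3, 57.6]
ee_rot: [0.838, -0.546, 0.0, -0.0]
contact_force: [0.4, -0.8, -1.3]
gripper_width: 14.3
```

>>> {"name": "apply_moves", "arguments": {
  "plan": [0.67, 0, 0, 0, -6.5, 0.67, 0, 0, 0, -6.5]
}}

```text
clock: 17.37
position: [563.4, -44.1, 57.7]
ee_rot: [0.807, -0.591, 0.0, -0.0]
contact_force: [0.1, 0.1, -0.6]
gripper_width: 13.8
```

```bash
python3 - <<'E'
from h import *
s=arm.read_state();print(s["clock"],s["position"],s["ee_rot"],s["gripper_width"],s["contact_force"])
a=arm.get_image("scene")["color"];b=arm.get_image("top")["color"]
o=np.hstack([cv2.resize(x,(400,400),interpolation=cv2.INTER_CUBIC) for x in (a[120:320,200:400],b[170:370,200:400])])
cv2.imwrite("pics/s13.png",o[:,:,::-1])
E
```

```text
17.3667 [563.38819888 -44.0811296   57.73669941] [ 8.06732238e-01 -5.90917121e-01  2.13394764e-04 -8.13725663e-05] 13.81375561782765 [ 0.10290186  0.12362806 -0.64336591]
```

View pics/s13.png

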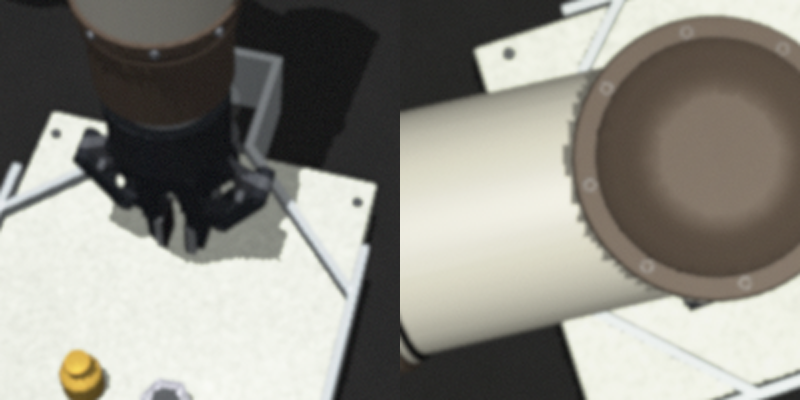

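>>> {"name": "apply_moves", "arguments": {
  "plan": [0.67, -0.0013, 0.004, 0, 0, 0.67, -0.0031, 0.0095, 0, 0, 0.67, -0.0053, 0.0162, 0, 0, 0.67, -0.0075, 0.0228, 0, 0, 0.67, -0.0096, 0.0294, 0, 0, 0.67, -0.0118, 0.0361, 0, 0, 0.67, -0.014, 0.0427, 0, 0, 0.67, -0.0162, 0.0494, 0, 0]
}}

```text
clock: 18.13
position: [546.0, 6.8, 57.9]
ee_rot: [0.808, -0.59, 0.0, -0.0]
contact_force: [-0.0, -0.4, 0.2]
gripper_width: 14.4
```

>>> {"name": "apply_moves", "arguments": {
  "plan": [0.67, -0.0022, 0.0066, 0, 0, 0.67, -0.0038, 0.0117, 0, 0, 0.67, -0.0041, 0.0135, 0, 0, 0.67, -0.0041, 0.0135, 0, 0]
}}

```text
clock: 18.47
position: [542.1, 20.1, 57.9]
ee_rot: [0.808, -0.59, 0.0, -0.0]
contact_force: [0.1, 0.3, -0.5]
gripper_width: 14.1
```

>>> {"name": "apply_moves", "arguments": {
  "plan": [0.67, 0.003, -0.01, 0, 0, 0.67, 0.009, -0.028, 0.005, 0, 0.67, 0.012, -0.04, 0.03, 0, 0.67, 0.015, -0.06, 0.065, 0, 0.67, 0.03, -0.09, 0.1, 0, 0.67, 0.05, -0.12, 0.13, 0, 0.67, 0.07, -0.15, 0.15, 0, 0.67, 0.09, -0.18, 0.16, 0]
}}

```text
clock: 19.13
position: [629.8, -157.6, 219.6]
ee_rot: [0.808, -0.59, 0.002, -0.001]
contact_force: [0.3, 0.7, 0.6]
gripper_width: 14.2
```

```bash
python3 - <<'E'
from h import *
s=arm.read_state();print(s["clock"],s["position"],s["contact_force"])
d=arm.get_image("scene");a=d["color"]
cv2.imwrite("pics/s14.png",np.hstack([cv2.resize(x,(400,400),interpolation=cv2.INTER_CUBIC) for x in (a[120:320,180:380],np.clip(a[135:215,270:350]*1.6,0,255).astype(np.uint8))])[:,:,::-1])
E
```

```text
19.1333 [ 629.84442867 -157.62662663  219.63069838] [0.28062781 0.70681128 0.62171114]
```

View pics/s14.png

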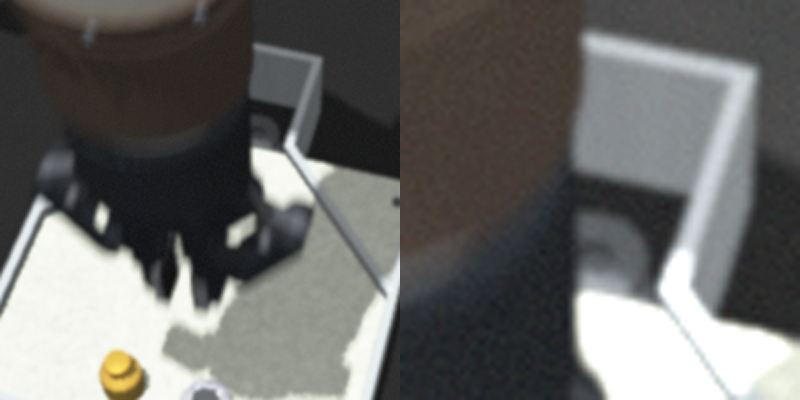

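Ring 3 is off the plate. I'll move the arm well clear to check the final state.

>>> {"name": "apply_moves", "arguments": {
  "plan": [0.67, 0.01, -0.005, 0.01, 0, 0.67, 0.03, -0.02, 0.02, 0, 0.67, 0.05, -0.04, 0.03, 0, 0.67, 0.06, -0.07, 0.03, 0, 0.67, 0.06, -0.1, 0.03, 0, 0.67, 0.06, -0.13, 0.03, 0, 0.67, 0.06, -0.15, 0.03, 0, 0.67, 0.06, -0.15, 0.03, 0]
}}

```text
clock: 19.85
position: [687.2, -310.5, 243.7]
ee_rot: [0.806, -0.592, -0.001, 0.001]
contact_force: [0.0, 0.3, -0.2]
gripper_width: 14.6
```

```bash
python3 - <<'E'
from h import *
s=arm.read_state();print(s["clock"],s["position"],s["contact_force"])
a=arm.get_image("scene")["color"];d=arm.get_image("top");b=d["color"]
cv2.imwrite("pics/s15.png",np.hstack([cv2.resize(x,(400,400),interpolation=cv2.INTER_CUBIC) for x in (a[130:380,150:400],b[120:400,180:460])])[:,:,::-1])
cv2.imwrite("pics/s16.png",cv2.resize(np.clip(b[255:345,185:285]*1.8,0,255).astype(np.uint8),(640,576),interpolation=cv2.INTER_CUBIC)[:,:,::-1])
E
```

```text
19.85 [ 687.21740071 -310.54756876  243.68647254] [ 0.03699019  0.25761733 -0.23938796]
```

View pics/s15.png

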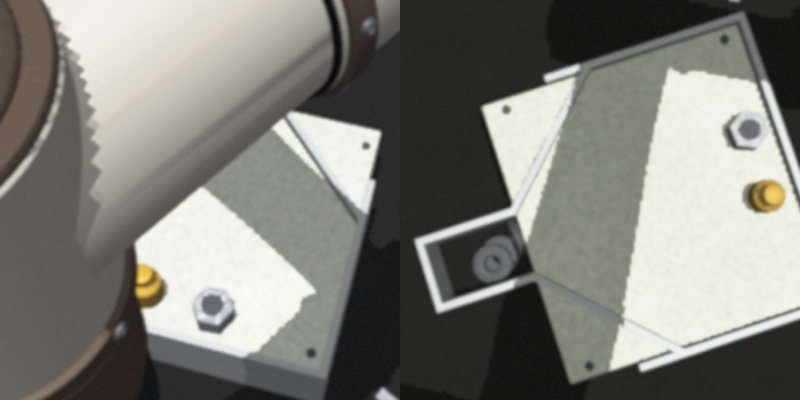

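View pics/s16.png

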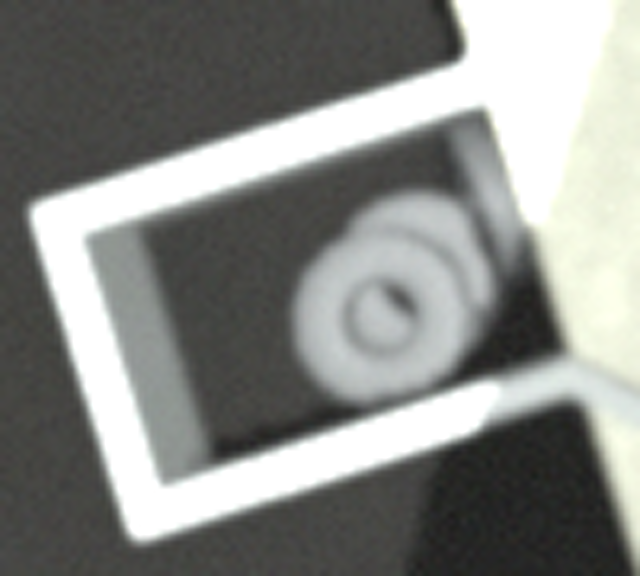

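The top view shows the third ring as a narrow strip against the ledge face. It may be standing on edge, so I'll measure it with depth.

```bash
cat >> h.py <<'E'
TH=np.radians(17.3);RT=np.array([[np.cos(TH),-np.sin(TH)],[np.sin(TH),np.cos(TH)]]);T0=np.array([558,-32.8])
def tray(P): P=np.atleast_2d(P).astype(float).copy(); P[:,:2]=(P[:,:2]-T0)@RT; return P
def world(P): P=np.atleast_2d(P).astype(float).copy(); P[:,:2]=P[:,:2]@RT.T+T0; return P
def cloud(d):
    r=d["range_z"];v,u=np.nonzero(r>0);Z=r[v,u]
    p=np.c_[u,v,np.ones(len(u))]@np.linalg.inv(d["camera_matrix"]).T*Z[:,None]
    T=d["camera_from_world"];return np.c_[u,v],(p-T[:3,3])@T[:3,:3]
E
python3 - <<'E'
from h import *
d=arm.get_image("top");uv,P=cloud(d);t=tray(P)
print(tray((-d["camera_from_world"][:3,:3].T@d["camera_from_world"][:3,3])[None]))
m=(t[:,0]>-27)&(t[:,0]<27)&(t[:,1]>66)&(t[:,1]<150)
g=cv2.cvtColor(d["color"],cv2.COLOR_RGB2GRAY)
# grid of max z in tray frame bins
for y in range(66,120,4):
    row=[]
    for x in range(-26,26,5):
        k=m&(t[:,0]>=x)&(t[:,0]<x+5)&(t[:,1]>=y)&(t[:,1]<y+4)
        row.append(f"{np.median(t[k,2]):5.0f}" if k.any() else "  -  ")
    print(y,*row)
E
```

```text
[[ -9.10723293  20.5381882  714.65982697]]
66    56    56    56    56    56    56    56    56    55    56    56
70    56    56    56    54    49    48    54    54    54    54    58
74     7     5     7    35    43    46    48    47    46    40    36
78     6     6     5    35    42    46    47    47    45    42    38
82     7     6     6    12    24    24    23    23    31    36    50
86     6     6    13    13    14    13    14    11     6     5    29
90     6     7    16    20    21    14    14    14     6     7    36
94     6    21    21    21    22    21    14    14     6     6    18
98    15    21    22    21    21    22    21    14     5     6    33
102    20    21    21    14     6    21    21    15     6     6    21
106    21    22    19    14    12    21    21    15     7     6    24
110    22    21    20    13    14    21    22    10     6     6    31
114    21    21    21    20    22    21    22     6     6     6    27
118     6    21    22    22    22    21    20     6     6     5    23
```

```bash
python3 - <<'E'
from h import *
s=arm.read_state();print(s["clock"],s["position"])
d=arm.get_image("top");uv,P=cloud(d);t=tray(P)
k=(t[:,0]>-22)&(t[:,0]<-13)&(t[:,2]>53)&(t[:,2]<60); print("ledge y max",np.sort(t[k,1])[-8:].round(1))
k=(t[:,0]>12)&(t[:,0]<22)&(t[:,2]>53)&(t[:,2]<60); print("ledge y max",np.sort(t[k,1])[-8:].round(1))
k=(t[:,1]>95)&(t[:,1]<140)&(t[:,2]>64)&(t[:,2]<72)&(abs(t[:,0])<45);
L=t[k&(t[:,0]<0)];Rr=t[k&(t[:,0]>0)]
for Q in(L,Rr): print("wall x",np.percentile(Q[:,0],[2,25,50,75,98]).round(1),np.median(Q[:,2]))
k=(abs(t[:,0])<22)&(t[:,2]>64)&(t[:,2]<72)&(t[:,1]>130)&(t[:,1]<170);print("far wall y",np.percentile(t[k,1],[2,50,98]).round(1))
# ring3 fine
k=(t[:,0]>0)&(t[:,0]<14)&(t[:,1]>68)&(t[:,1]<90)
o=np.argsort(t[k,1]);print(t[k][o][:,[0,1,2]].round(1)[::1].tolist())
E
```

```text
20.0 [ 688.12854865 -305.77340546  244.75249783]
ledge y max [ 71.5 151.4 151.6 151.7 151.7 151.7 151.8 151.9]
ledge y max [151.8 151.9 151.9 151.9 152.  152.1 152.1 152.2]
wall x [-31.8 -30.3 -28.8 -27.3 -25.8] 67.56432809589248
wall x [26.2 27.5 29.1 30.7 32.1] 67.62868275288025
far wall y [151.6 154.5 157.8]
[[11.5, 68.1, 54.8], [2.6, 68.2, 57.5], [6.4, 68.3, 56.2], [10.4, 68.5, 54.0], [1.4, 68.7, 55.4], [5.3, 68.7, 55.4], [13.0, 68.8, 56.4], [9.2, 68.8, 55.7], [7.9, 68.9, 58.1], [4.1, 69.0, 56.8], [0.3, 69.0, 55.5], [11.8, 69.1, 56.1], [3.0, 69.5, 55.0], [6.8, 69.5, 55.4], [10.7, 69.5, 55.9], [9.5, 69.8, 57.5], [5.7, 69.9, 55.9], [1.8, 69.9, 54.5], [13.4, 69.9, 56.3], [0.6, 70.1, 56.5], [4.5, 70.2, 56.4], [12.2, 70.3, 56.6], [8.4, 70.3, 55.4], [7.2, 70.5, 57.2], [3.4, 70.7, 55.1], [11.1, 70.7, 55.5], [2.2, 70.9, 56.8], [6.1, 71.1, 54.7], [13.8, 71.2, 55.2], [9.9, 71.2, 54.5], [1.0, 71.3, 56.1], [12.6, 71.5, 56.1], [4.9, 71.5, 54.3], [8.8, 71.6, 54.4], [7.8, 72.4, 48.5], [3.9, 72.6, 45.3], [2.7, 72.9, 45.5], [6.7, 72.9, 46.1], [10.6, 73.0, 45.6], [9.3, 73.2, 48.5], [5.4, 73.2, 47.
[... 1613 characters left out ...]
.3, 24.6], [9.2, 84.9, 22.9], [5.1, 84.9, 22.0], [13.2, 85.0, 22.9], [1.1, 85.2, 18.9], [12.0, 85.4, 22.5], [8.0, 85.4, 21.4], [4.0, 85.8, 17.2], [10.9, 86.1, 19.1], [6.9, 86.4, 14.9], [2.9, 86.6, 12.6], [1.6, 86.7, 15.4], [5.7, 86.8, 14.7], [9.8, 87.0, 13.8], [4.5, 87.2, 14.6], [0.4, 87.2, 13.9], [8.6, 87.5, 12.8], [3.2, 87.5, 15.9], [7.3, 87.7, 14.3], [2.0, 87.9, 16.1], [6.1, 88.1, 14.5], [10.2, 88.3, 13.3], [13.0, 88.4, 3.8], [0.8, 88.5, 13.5], [11.7, 88.6, 6.0], [4.9, 88.6, 13.3], [9.0, 88.6, 13.6], [3.6, 88.9, 14.0], [11.8, 89.0, 14.0], [2.4, 89.2, 15.3], [10.6, 89.3, 15.8], [7.8, 89.3, 11.1], [13.3, 89.4, 6.1], [6.5, 89.5, 12.8], [1.2, 89.7, 13.9], [9.4, 89.9, 12.8], [5.3, 89.9, 12.1]]
```

Ring 3 leans on edge against the ledge face: top z≈48, base on ring 1 at tray y≈83. It isn't lying, so I'll mend it with shut fingertips, dragging its top edge away from the ledge so that it falls flat.

>>> {"name": "apply_moves", "arguments": {
  "plan": [1, -0.006, 0.015, 0, 0, 1, -0.02, 0.047, 0, 0, 1, -0.035, 0.082, 0, 0, 1, -0.05, 0.117, 0, 0, 1, -0.065, 0.152, 0, 0, 1, -0.08, 0.187, 0, 0, 1, -0.095, 0.222, 0, 0, 1, -0.11, 0.257, -0.01, 0]
}}

```text
clock: 20.72
position: [578.6, -45.6, 238.1]
ee_rot: [0.808, -0.589, 0.002, -0.002]
contact_force: [1.4, 0.3, 0.6]
gripper_width: -0.1
```

>>> {"name": "apply_moves", "arguments": {
  "plan": [1, -0.012, 0.03, -0.01, 0, 1, -0.024, 0.06, -0.03, 0, 1, -0.034, 0.085, -0.055, 0, 1, -0.042, 0.1, -0.085, 0, 1, -0.044, 0.1046, -0.115, 0, 1, -0.044, 0.1046, -0.145, 0, 1, -0.044, 0.1046, -0.155, 0, 1, -0.044, 0.1046, -0.155, 0]
}}

```text
clock: 21.38
position: [532.7, 56.5, 78.5]
ee_rot: [0.808, -0.589, -0.002, 0.002]
contact_force: [0.4, -0.5, 0.0]
gripper_width: -0.2
```

```bash
python3 - <<'E'
from h import *
s=arm.read_state();print(s["clock"],s["position"],tray(s["position"]),s["ee_rot"],s["contact_force"],s["gripper_width"])
a=arm.get_image("scene")["color"]
cv2.imwrite("pics/s17.png",cv2.resize(a[100:250,220:420],(800,600),interpolation=cv2.INTER_CUBIC)[:,:,::-1])
E
```

```text
21.3833 [532.65427239  56.54111956  78.49368656] [[ 2.36869702 92.83658129 78.49368656]] [ 0.80790938 -0.58930009 -0.00153515  0.00234373] [ 0.39204339 -0.51039309  0.01484448] -0.1845127834842023
```

View pics/s17.png

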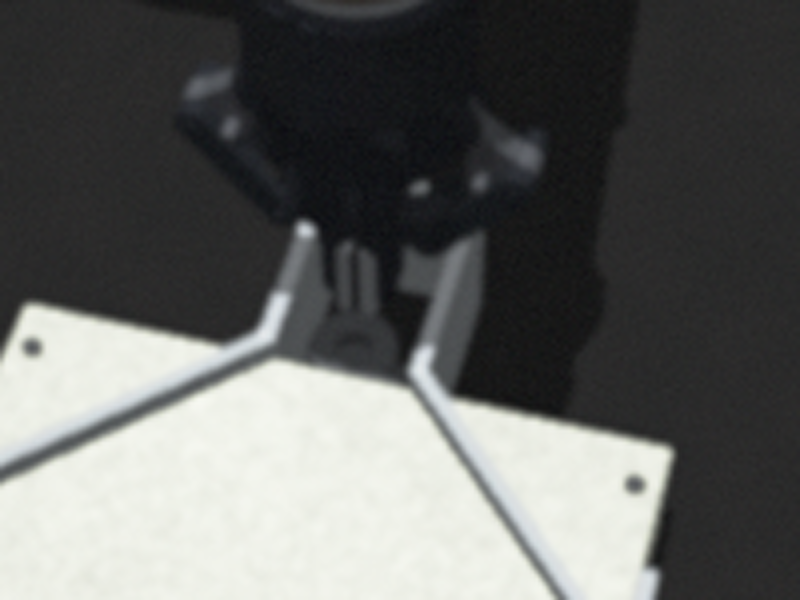

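>>> {"name": "apply_moves", "arguments": {
  "plan": [1, 0, 0, -0.005, 0, 1, 0, 0, -0.01, 0, 1, 0, 0, -0.01, 0]
}}

```text
clock: 21.68
position: [535.0, 56.3, 71.0]
ee_rot: [0.807, -0.59, 0.0, -0.001]
contact_force: [0.8, 0.7, -0.4]
gripper_width: -0.3
```

```bash
python3 - <<'E'
from h import *
s=arm.read_state();p=s["position"];print(s["clock"],p,tray(p),s["contact_force"],world([6,86,60])-p)
E
```

```text
21.6833 [534.95270701  56.30930329  71.02675339] [[ 4.49421596 91.9317555  71.02675339]] [ 0.8043143   0.72393292 -0.36471364] [[  3.20161862  -5.21562529 -11.02675339]]
```

>>> {"name": "apply_moves", "arguments": {
  "plan": [1, 0.0016, -0.0026, 0, 0, 1, 0.0032, -0.0052, 0, 0, 1, 0.0032, -0.0052, -0.006, 0, 1, 0.0032, -0.0052, -0.011, 0, 1, 0.0032, -0.0052, -0.016, 0, 1, 0.0032, -0.0052, -0.0195, 0, 1, 0.0032, -0.0052, -0.0195, 0]
}}

```text
clock: 22.27
position: [537.1, 50.9, 49.9]
ee_rot: [0.807, -0.59, -0.001, 0.001]
contact_force: [-0.6, 0.1, 0.1]
gripper_width: 0.1
```

```bash
python3 - <<'E'
from h import *
s=arm.read_state();p=s["position"];print(s["clock"],p,tray(p),s["contact_force"])
E
```

```text
22.2667 [537.0712236   50.94866129  49.85965564] [[ 4.92277232 86.18363105 49.85965564]] [-0.60467198  0.10961156  0.09109702]
```

Now I'll lower about 1 mm per row and watch the force.

>>> {"name": "apply_moves", "arguments": {
  "plan": [1, 0, 0, -0.001, 0, 1, 0, 0, -0.002, 0, 1, 0, 0, -0.002, 0]
}}

```text
clock: 22.52
position: [537.9, 51.3, 49.0]
ee_rot: [0.808, -0.59, -0.0, 0.0]
contact_force: [1.0, -0.6, 0.5]
gripper_width: 0.1
```

>>> {"name": "apply_moves", "arguments": {
  "plan": [1, 0, 0, -0.001, 0, 1, 0, 0, -0.001, 0]
}}

```text
clock: 22.68
position: [538.1, 51.3, 48.3]
ee_rot: [0.808, -0.59, 0.0, -0.0]
contact_force: [0.1, 0.1, 0.2]
gripper_width: 0.1
```

>>> {"name": "apply_moves", "arguments": {
  "plan": [1, 0, 0, -0.001, 0, 1, 0, 0, -0.001, 0]
}}

```text
clock: 22.85
position: [538.4, 51.2, 47.8]
ee_rot: [0.808, -0.59, 0.0, -0.0]
contact_force: [-0.1, 0.3, 3.9]
gripper_width: 0.4
```

>>> {"name": "apply_moves", "arguments": {
  "plan": [1, 0, 0, -0.001, 0, 1, 0, 0, -0.001, 0]
}}

```text
clock: 23.02
position: [538.6, 51.2, 47.5]
ee_rot: [0.808, -0.59, 0.001, -0.0]
contact_force: [-1.5, -0.9, 8.3]
gripper_width: 0.2
```

>>> {"name": "apply_moves", "arguments": {
  "plan": [1, -0.0006, 0.0019, 0, 0, 1, -0.0012, 0.0038, 0, 0, 1, -0.0018, 0.0057, 0, 0, 1, -0.0024, 0.0076, 0, 0]
}}

```text
clock: 23.35
position: [536.8, 59.0, 47.8]
ee_rot: [0.808, -0.59, 0.001, -0.001]
contact_force: [-0.5, -0.3, 7.5]
gripper_width: 0.1
```

```bash
python3 - <<'E'
from h import *
s=arm.read_state();p=s["position"];print(s["clock"],p,tray(p),s["contact_force"])
a=arm.get_image("scene")["color"]
cv2.imwrite("pics/s18.png",cv2.resize(np.clip(a[140:215,260:360]*1.8,0,255).astype(np.uint8),(800,600),interpolation=cv2.INTER_CUBIC)[:,:,::-1])
E
```

```text
23.35 [536.81727597  59.01354708  47.76354815] [[ 7.07860747 93.95918551 47.76354815]] [-0.49030522 -0.34005933  7.45058538]
```

View pics/s18.png

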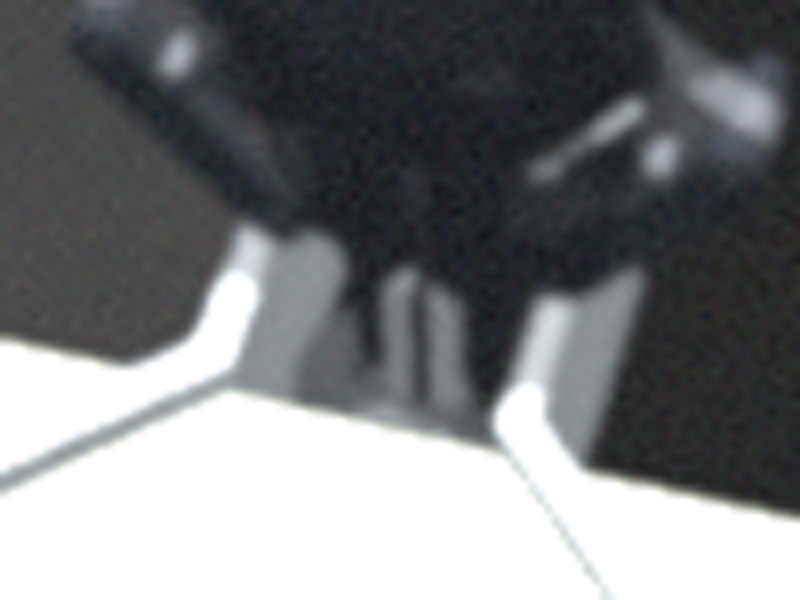

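>>> {"name": "apply_moves", "arguments": {
  "plan": [1, -0.0006, 0.0019, 0, 0, 1, -0.0012, 0.0038, 0, 0, 1, -0.0018, 0.0057, 0, 0]
}}

```text
clock: 23.65
position: [534.7, 65.0, 47.2]
ee_rot: [0.808, -0.59, 0.001, -0.001]
contact_force: [0.5, -0.0, 3.5]
gripper_width: -0.4
```

```bash
python3 - <<'E'
from h import *
s=arm.read_state();p=s["position"];print(s["clock"],p,tray(p),s["contact_force"])
d=arm.get_image("scene");a=d["color"]
cv2.imwrite("pics/s19.png",cv2.resize(np.clip(a[140:215,260:360]*1.8,0,255).astype(np.uint8),(800,600),interpolation=cv2.INTER_CUBIC)[:,:,::-1])
uv,P=cloud(d);t=tray(P);k=(abs(t[:,0]-4)<14)&(t[:,1]>60)&(t[:,1]<100)&(t[:,2]<53)&(t[:,2]>0);print(t[k].round(0).tolist()[:40])
E
```

```text
23.65 [534.69147649  65.00745145  47.2320175 ] [[  6.83141402 100.31408979  47.2320175 ]] [ 0.50631436 -0.02206983  3.49268479]
[[2.0, 91.0, 52.0], [15.0, 97.0, 48.0], [2.0, 91.0, 50.0], [4.0, 89.0, 52.0], [6.0, 90.0, 52.0], [7.0, 91.0, 51.0], [14.0, 94.0, 50.0], [-1.0, 92.0, 44.0], [0.0, 92.0, 45.0], [2.0, 91.0, 46.0], [4.0, 92.0, 46.0], [5.0, 91.0, 48.0], [7.0, 91.0, 48.0], [9.0, 91.0, 49.0], [10.0, 90.0, 51.0], [12.0, 90.0, 51.0], [14.0, 90.0, 53.0], [15.0, 92.0, 50.0], [-4.0, 90.0, 43.0], [-2.0, 90.0, 43.0], [-0.0, 89.0, 46.0], [2.0, 88.0, 48.0], [3.0, 88.0, 49.0], [5.0, 88.0, 48.0], [6.0, 90.0, 47.0], [8.0, 88.0, 50.0], [9.0, 91.0, 47.0], [10.0, 91.0, 46.0], [11.0, 92.0, 46.0], [13.0, 93.0, 46.0], [-5.0, 87.0, 44.0], [-3.0, 87.0, 45.0], [-2.0, 88.0, 45.0], [0.0, 86.0, 47.0], [2.0, 87.0, 46.0], [3.0, 88.0, 46.0], [6.0, 85.0, 51.0], [7.0, 87.0, 49.0], [8.0, 88.0, 48.0], [9.0, 88.0, 48.0]]
```

View pics/s19.png

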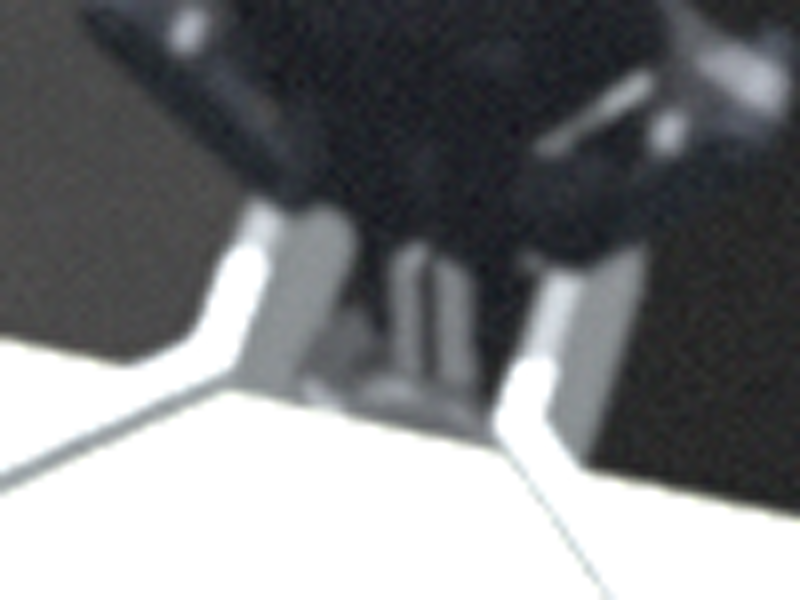

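The ring's top edge is moving along with the fingers and is now at y≈85–91, so it is tipping over. I'll continue.

>>> {"name": "apply_moves", "arguments": {
  "plan": [1, -0.0006, 0.0019, 0, 0, 1, -0.0014, 0.0043, 0, 0, 1, -0.0022, 0.0072, 0, 0, 1, -0.003, 0.0096, 0, 0, 1, -0.003, 0.0096, 0, 0]
}}

```text
clock: 24.12
position: [529.9, 74.2, 45.4]
ee_rot: [0.808, -0.59, -0.0, 0.001]
contact_force: [-0.5, 0.3, 0.7]
gripper_width: 0.2
```

```bash
python3 - <<'E'
from h import *
s=arm.read_state();p=s["position"];print(s["clock"],p,tray(p),s["contact_force"])
d=arm.get_image("scene");a=d["color"]
cv2.imwrite("pics/s20.png",cv2.resize(np.clip(a[140:215,260:360]*1.8,0,255).astype(np.uint8),(800,600),interpolation=cv2.INTER_CUBIC)[:,:,::-1])
uv,P=cloud(d);t=tray(P);k=(abs(t[:,0]-4)<14)&(t[:,1]>60)&(t[:,1]<100)&(t[:,2]<53)&(t[:,2]>0);print(t[k].round(0).tolist()[::2][:50])
E
```

```text
24.1167 [529.88343408  74.23486054  45.43369516] [[  4.98488321 110.55384928  45.43369516]] [-0.4561415   0.31974264  0.66654037]
[[1.0, 100.0, 50.0], [12.0, 100.0, 52.0], [-3.0, 98.0, 35.0], [-0.0, 98.0, 36.0], [3.0, 99.0, 36.0], [-2.0, 95.0, 36.0], [0.0, 97.0, 35.0], [3.0, 98.0, 35.0], [-4.0, 94.0, 35.0], [-0.0, 94.0, 36.0], [2.0, 96.0, 34.0], [5.0, 97.0, 34.0], [-9.0, 99.0, 24.0], [-3.0, 93.0, 35.0], [-1.0, 95.0, 33.0], [2.0, 95.0, 33.0], [5.0, 96.0, 33.0], [8.0, 99.0, 29.0], [-9.0, 100.0, 20.0], [-3.0, 91.0, 34.0], [-0.0, 94.0, 32.0], [2.0, 95.0, 31.0], [5.0, 96.0, 31.0], [8.0, 99.0, 27.0], [11.0, 100.0, 27.0], [-9.0, 96.0, 23.0], [-4.0, 90.0, 33.0], [-1.0, 90.0, 33.0], [2.0, 91.0, 34.0], [4.0, 93.0, 31.0], [14.0, 99.0, 27.0], [17.0, 100.0, 27.0], [-5.0, 88.0, 32.0], [-2.0, 88.0, 33.0], [1.0, 90.0, 32.0], [3.0, 92.0, 29.0], [4.0, 99.0, 21.0], [8.0, 99.0, 22.0], [14.0, 99.0, 24.0], [-1.0, 89.0, 30.0], [2.0, 90.0, 29.0], [4.0, 95.0, 23.0], [6.0, 98.0, 20.0], [9.0, 98.0, 21.0], [18.0, 97.0, 25.0], [5.0, 97.0, 18.0], [8.0, 98.0, 18.0], [16.0, 97.0, 23.0], [17.0, 95.0, 22.0]]
```

View pics/s20.png

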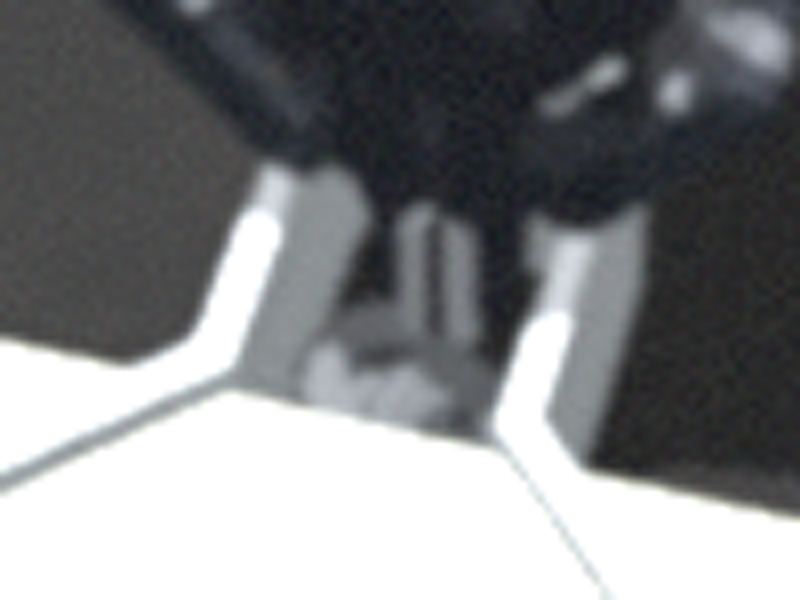

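The ring has dropped over, with its rim now at z ≤ 36. I'll lift straight out and look from above.

>>> {"name": "apply_moves", "arguments": {
  "plan": [1, 0, 0, 0.01, 0, 1, 0, 0, 0.035, 0, 1, 0, 0, 0.07, 0, 1, 0, 0, 0.11, 0, 1, 0.02, -0.03, 0.15, 0, 1, 0.04, -0.065, 0.18, 0, 1, 0.06, -0.1, 0.19, 0, 1, 0.08, -0.135, 0.19, 0]
}}

```text
clock: 24.83
position: [604.2, -47.3, 239.4]
ee_rot: [0.808, -0.589, 0.003, -0.003]
contact_force: [1.0, -0.1, 0.6]
gripper_width: 0.3
```

>>> {"name": "apply_moves", "arguments": {
  "plan": [1, 0.016, -0.035, 0, 0, 1, 0.032, -0.07, 0, 0, 1, 0.048, -0.105, 0, 0, 1, 0.064, -0.14, 0, 0, 1, 0.08, -0.175, 0, 0, 1, 0.096, -0.21, 0, 0, 1, 0.1, -0.22, 0, 0, 1, 0.1, -0.22, 0, 0]
}}

```text
clock: 25.5
position: [702.1, -269.8, 232.5]
ee_rot: [0.806, -0.592, -0.001, 0.0]
contact_force: [-0.6, -0.6, -0.4]
gripper_width: -0.2
```

```bash
python3 - <<'E'
from h import *
s=arm.read_state();print(s["clock"],s["position"],s["contact_force"])
d=arm.get_image("top");b=d["color"]
cv2.imwrite("pics/s21.png",np.hstack([cv2.resize(x,(400,400),interpolation=cv2.INTER_CUBIC) for x in (b[120:400,180:460],np.clip(b[255:345,190:280]*1.8,0,255).astype(np.uint8))])[:,:,::-1])
uv,P=cloud(d);t=tray(P)
for y in range(70,152,5):
    row=[]
    for x in range(-26,26,4):
        k=(t[:,0]>=x)&(t[:,0]<x+4)&(t[:,1]>=y)&(t[:,1]<y+5)
        row.append(f"{np.median(t[k,2]):4.0f}" if k.any() else "  - ")
    print(y,*row)
E
```

```text
25.5 [ 702.11535142 -269.84601714  232.47392509] [-0.58262327 -0.56806567 -0.38541288]
70   57   54   55   56   55   55   56   55   56   54   56   54   55
75    7    6    5    6    6    5    6   23   21   17    6    5    6
80    8    5    7    6    8   25   27   27   24   20   18   12    5
85    6    5    6   13   14   32   30   28   22   20   20   19   11
90    7    6   14   21   23   34   33   30   13   14   20   20   19
95    7   20   22   21   22   34   35   33   15   15   24   23   21
100   21   22   22   21   13   32   35   35   33   31   28   25   23
105   21   22   21   15   14   13   23   34   34   31   29   26    5
110   22   21   22   14   15   14   21   21   21    7    5    6    5
115   21   21   22   22   21   22   22   22   21    6    5    6    5
120    6    8   22   22   21   22   21   21    6    5    5    6    6
125    7    6    6    6    7    6    7    6    5    6    6    6    7
130    7    5    5    5    6    6    6    5    5    6    6    5    6
135    6    6    6    6    7    6    6    5    6    5    6    6    6
140    6    6    6    6    6    7    6    6    6    6    6    5    5
145    6    5    6    6    6    5    6    5    6    5    5    6    5
150   44   46   42   44   46   44   43   45   42   43   43   43   42
```

View pics/s21.png

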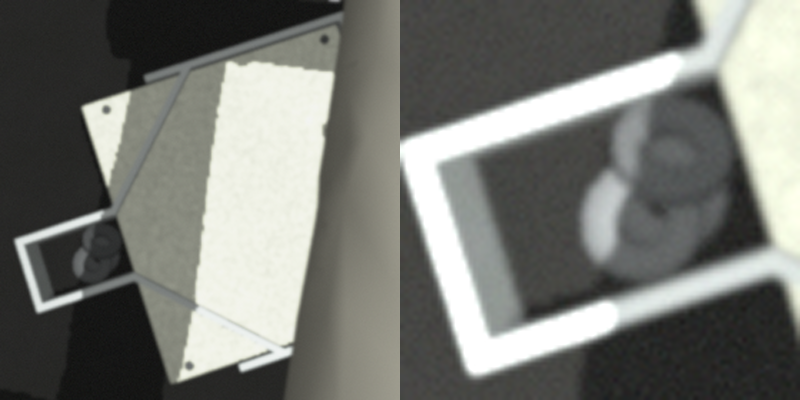

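Ring 3 now lies face up, tilted on the other two, between z 18 and 35 at tray (8,93). One last check on the nut, the weight and the plate, then I'll hand in.

>>> {"name": "apply_moves", "arguments": {
  "plan": [1, 0.01, 0.03, 0.005, 0, 1, 0.025, 0.065, 0.01, 0, 1, 0.04, 0.1, 0.02, 0, 1, 0.05, 0.135, 0.03, 0, 1, 0.06, 0.17, 0.03, 0, 1, 0.06, 0.19, 0.03, 0, 1, 0.06, 0.19, 0.03, 0, 1, 0.06, 0.19, 0.03, 0]
}}

```text
clock: 26.22
position: [761.7, -73.1, 264.9]
ee_rot: [0.809, -0.588, -0.0, -0.0]
contact_force: [-0.5, -0.6, 1.1]
gripper_width: -0.2
```

```bash
python3 - <<'E'
from h import *
s=arm.read_state();print(s["clock"],s["position"],s["joint_vel"].round(3))
a=arm.get_image("scene")["color"];b=arm.get_image("top")["color"]
cv2.imwrite("pics/s22.png",np.hstack([cv2.resize(x,(400,400),interpolation=cv2.INTER_CUBIC) for x in (a[130:390,140:400],b[110:400,180:470])])[:,:,::-1])
E
```

```text
26.2167 [761.70008131 -73.14721609 264.94418724] [-0.049  0.002  0.003  0.008  0.001  0.003]
```

View pics/s22.png

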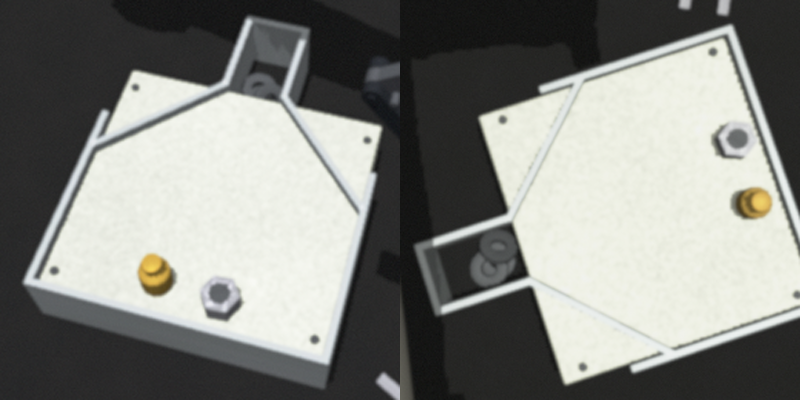

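The plate is clear, the nut and weight stand where they started, all three rings are in the slot, and the arm is clear.

```bash
python3 -c "
from bench import arm
print(arm.job_done())"
```

```text
the job is handed in; nothing more can be done
None
```

All three rings are in the slot, pushed along the plate and through the gate one at a time: middle, then left, then right. I handed the job in at about 26 s.

- **Ring 3 landed on edge:** after its drop it leaned upright against the ledge face, so it was not lying down. I dragged its top edge over with the shut fingertips, pressing about 8 N, until it fell onto the other two.
- **Final checks:** the last pictures show the plate empty and the nut and brass weight where they started. Rings 1 and 2 lie flat, overlapping. Ring 3 lies face up but tilted on top of them, between about 18 and 35 mm high by the depth image, below the ledge at 56 mm. The arm was clear of everything, and the readings after each move never showed more than about 8 N.
- **What disagreed:** the two cameras placed the rings 2–3 mm apart, and my tray frame was about 1.6 mm off along y. I allowed for both. The side rings were hidden under the gripper on their last push, so I only confirmed them after each drop.

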